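# Fit the network modules to the rail in order of size

## Robot

A 6-joint arm with a two-finger parallel gripper is mounted at the origin on the work surface. World frame = base frame: x ahead of the robot, y to its left, z up, the work surface at z = 0. Lengths are in mm, angles in rad, forces in N, time in s.
With the tool pointing down it reaches from about 275 to 1000 mm from the base axis. Payload 8.4 kg.
Tool frame: the origin (TCP) lies at the very end of the fingers, on their centre line; the grasp point (between the pads) lies 19 mm behind it; z points along the fingers, y is the direction in which the jaws open and shut (so a half turn about z gives the same grasp; the last joint's range is limited). The gripper opens to 85 mm and grips with 20 to 120 N. Pads are 22 mm wide; open, the fingers measure 114 mm over their backs; the gripper's body (76 mm by 85 mm) begins 54 mm behind the grasp point. The pads swing forward as they close: fully open they stand 13 mm farther back than shut.
Start: joints at [1.172, 0.353, 1.633, -0, 1.155, -0.002], TCP at [241.542, 576.442, 198.181] pointing down, gripper open.
Joint ranges: [-2.63, 2.63], [-0.92, 2.1], [0.06, 2.66], [-1.3, 4.44], [0, 2.69], [-3.02, 3.02]. Speed limits (rad/s): [2.22, 2.22, 2.79, 3.14, 3.14, 3.14].

## Interface

Orientations are given as [roll, pitch, yaw] about the fixed x, y, z axes, in that order (R = Rz(yaw) Ry(pitch) Rx(roll)).
In Python, from rig import r gives the robot as it stands.
- The arm moves only by the tool move_arm, never from a script. Its argument "increments" is a list of rows, each an object of numbers: "tx", "ty", "tz": the shift along the tool's x, y, z in cm; "rx", "ry", "rz": the turn, a rotation vector about the tool's x, y, z in degrees; "gripper": the gripper's target within -1 to 1 (fully open at 1, half-way at 0, shut at -1). A call has 1 to 12 rows; each row shifts and turns the commanded pose from where the row before left it, along the tool's axes as they then stand; what a row does not reach is not made up. A row lasts 1/10 s, in which the tool goes at most 50 mm and 8.59 degrees, less where a joint would pass 70% of its speed; a pose out of reach is approached as far as the arm can. A call is refused whole if a number of a shift passes 5 or a number of a turn 8.59, either way. A call with a gripper value outside its range is refused whole. The fingers move at their own pace and stop on an object; "squeeze" is the grip in N (left out, the last holds). Time passes only in rows, so rows that do not move let the fingers close. It gives the time, the measured TCP pose, the force and the opening at its end, in the units of the state.
- r.sense(): the state, without advancing time (a new reading comes with each control period).
- r.grab_frame(name): name is "side" or "top" or "wrist"; returns (picture, depth): 384x512x3 uint8, red, green, blue; 384x512 float32, mm along the optical axis (not along the pixel's ray), 0 where there is no reading.
- r.camera_model(name): a dict with "fx", "fy", "cx", "cy" (pixels), "R" (3x3) and "t" (3): a world point X has camera coordinates R X + t; the wrist camera has in their place "hand_eye" (4x4, takes a point from camera to tool coordinates, whose origin is the TCP and whose axes are the flange's). Camera axes: x right, y down, z forward; pixel columns grow to the right and rows downward; lengths in mm; the calibration is good to about 2 mm. A picture is of the moment at which its call begins: read the wrist's pose just before it. camera_model takes no time and is no camera call.
- r.sign_off(): hands the job in, once; it reports no verdict.
Trained networks look in the newest picture that a camera, given by its name, has taken for a name from the list of things; names that differ only in an ending like _2 or _b are one class to them, and where a whole thing is asked for, a point or a joint stands for the part that bears it (a point fixed in the world has none). Each returns a list of dicts, best first, with "confidence" (0 to 1); they miss things now and then, are a little off and sometimes report something else, mostly with a low value. They report only what shows in the picture. A call takes as long as a camera call.
- r.cut_out(query, camera): "mask" (384x512 bool, what is visible of it) and "bbox" ([left, top, right, bottom] in pixels, round what is visible of it).
- r.place_of(query, camera): "location" ([row, column] in pixels: a listed point, or the origin of a listed thing).
The state is a dict: "clock": time; "qpos": joint angles; "qvel": joint speeds; "joint_efforts": joint torques, N m; "eef_pos": TCP position; "tcp_rot": TCP orientation; "contact_force": force on the tool from outside, world axes, zero at the start; "wrist_torque": the same for the moment, N m; "opening": opening from 0.0 (shut) to 1.0 (fully open).
Only numpy, scipy, OpenCV 4.12 (cv2) and the standard library are available. Lean on these libraries where they do the work, as an engineer would, in place of code of your own. Each camera call takes 0.05 s, during which the arm holds its last target. There are 200 camera calls.

## Task

Fit out the mounting rail: stand the four dark network modules upright on the four white seats, one to a seat, centred and square to the rail, in order of size with the smallest next to the green-and-yellow earth clamp and the largest at the far end. Set each one down gently, tip none over, let go of them all, and leave the white camera that stands among them where it is.

Things in the scene. Friction and masses are not known exactly. Their poses are not given: they have to be found in the camera images.
- module_1: Loose, upright dark blue-grey network module with teal strips, the smallest of four: 20 mm wide (its y), 44 mm deep (its x, the same for all four), 50 mm tall, about 80 g (varies); one network port in a row along y in its top. A plain box, alike front and back. Origin at the centre of its underside, z up.
- module_2: Loose, upright dark blue-grey network module with teal strips, the second smallest of four: 30 mm wide (its y), 44 mm deep (its x, the same for all four), 64 mm tall, about 120 g (varies); two ports in a row along y in its top. A plain box, alike front and back. Origin at the centre of its underside, z up.
- module_3: Loose, upright dark blue-grey network module with teal strips, the second largest of four: 42 mm wide (its y), 44 mm deep (its x, the same for all four), 78 mm tall, about 180 g (varies); three ports in a row along y in its top. A plain box, alike front and back. Origin at the centre of its underside, z up.
- module_4: Loose, upright dark blue-grey network module with teal strips, the largest of four: 54 mm wide (its y), 44 mm deep (its x, the same for all four), 92 mm tall, about 250 g (varies); four ports in a row along y in its top. A plain box, alike front and back. Origin at the centre of its underside, z up.
- seat_a: Fixed white seat plate with a blue outline on the mounting rail, 56 mm (x, across the rail) by 64 mm (y, along the rail) by 6 mm thick, number 1 of four counted from the robot's left (+y) to its right. Origin at the centre of its underside, which lies 14 mm above the table; a module stands on its flat top, 6 mm above its origin (20 mm above the table). Neighbouring seats are 75 to 95 mm apart, centre to centre.
- seat_b: Fixed white seat plate with a blue outline on the mounting rail, 56 mm (x, across the rail) by 64 mm (y, along the rail) by 6 mm thick, number 2 of four counted from the robot's left (+y) to its right. Origin at the centre of its underside, which lies 14 mm above the table; a module stands on its flat top, 6 mm above its origin (20 mm above the table). Neighbouring seats are 75 to 95 mm apart, centre to centre.
- seat_c: Fixed white seat plate with a blue outline on the mounting rail, 56 mm (x, across the rail) by 64 mm (y, along the rail) by 6 mm thick, number 3 of four counted from the robot's left (+y) to its right. Origin at the centre of its underside, which lies 14 mm above the table; a module stands on its flat top, 6 mm above its origin (20 mm above the table). Neighbouring seats are 75 to 95 mm apart, centre to centre.
- seat_d: Fixed white seat plate with a blue outline on the mounting rail, 56 mm (x, across the rail) by 64 mm (y, along the rail) by 6 mm thick, number 4 of four counted from the robot's left (+y) to its right. Origin at the centre of its underside, which lies 14 mm above the table; a module stands on its flat top, 6 mm above its origin (20 mm above the table). Neighbouring seats are 75 to 95 mm apart, centre to centre.
- earth_clamp: Fixed green end clamp with a yellow stripe, 56 (x) by 20 (y) by 30 mm tall, on the rail just beyond the seats at one end (either end; at the other end is a plain grey clamp of the same size). About 68 mm from the nearest seat's centre. Origin at the centre of its underside, 14 mm above the table.
- camera: Loose white bullet camera standing on a round foot among the modules; 62 mm long (x), 48 mm wide, 78 mm tall. Origin at the centre of its foot's underside. Not to be disturbed.

How it is judged (in metres and radians):
At the end, for the whole second after the job is handed in: From the earth clamp's end the seats carry the modules, smallest to largest: each within 12 mm of its seat's centre, standing on it, upright within 0.1 rad, square within 0.25 rad, released, at rest; the camera upright, moved under 20 mm (((horizontal distance between earth_clamp and seat_a below 0.12 m and horizontal distance between module_1 and seat_a below 0.012 m and z of module_1 in the frame of seat_a between 0.003 and 0.01 m and angle between the x axis of module_1 and the x axis of seat_a, either way round below 0.25 rad and horizontal distance between module_2 and seat_b below 0.012 m and z of module_2 in the frame of seat_b between 0.003 and 0.01 m and angle between the x axis of module_2 and the x axis of seat_b, either way round below 0.25 rad and horizontal distance between module_3 and seat_c below 0.012 m and z of module_3 in the frame of seat_c between 0.003 and 0.01 m and angle between the x axis of module_3 and the x axis of seat_c, either way round below 0.25 rad and horizontal distance between module_4 and seat_d below 0.012 m and z of module_4 in the frame of seat_d between 0.003 and 0.01 m and angle between the x axis of module_4 and the x axis of seat_d, either way round below 0.25 rad) or (horizontal distance between earth_clamp and seat_d below 0.12 m and horizontal distance between module_1 and seat_d below 0.012 m and z of module_1 in the frame of seat_d between 0.003 and 0.01 m and angle between the x axis of module_1 and the x axis of seat_d, either way round below 0.25 rad and horizontal distance between module_2 and seat_c below 0.012 m and z of module_2 in the frame of seat_c between 0.003 and 0.01 m and angle between the x axis of module_2 and the x axis of seat_c, either way round below 0.25 rad and horizontal distance between module_3 and seat_b below 0.012 m and z of module_3 in the frame of seat_b between 0.003 and 0.01 m and angle between the x axis of module_3 and the x axis of seat_b, either way round below 0.25 rad and horizontal distance between module_4 and seat_a below 0.012 m and z of module_4 in the frame of seat_a between 0.003 and 0.01 m and angle between the x axis of module_4 and the x axis of seat_a, either way round below 0.25 rad)) and angle between each of module_1, module_2, module_3, module_4's own z axis and vertical below 0.1 rad and linear speed of each of module_1, module_2, module_3, module_4 below 0.02 m/s and contact force between each of module_1, module_2, module_3, module_4 and the fingers below 0.2 N and distance of camera from where it was at the start of the episode below 0.02 m and angle between camera's own z axis and vertical below 0.2 rad); the robot touches nothing.
It fails at once if a module is tipped over (angle between any of module_1, module_2, module_3, module_4's own z axis and vertical above 0.8 rad).
It fails at once if a module is rammed onto a seat (more than 80 N) (contact force between any of module_1, module_2, module_3, module_4 and seat_a above 80 N or contact force between any of module_1, module_2, module_3, module_4 and seat_b above 80 N or contact force between any of module_1, module_2, module_3, module_4 and seat_c above 80 N or contact force between any of module_1, module_2, module_3, module_4 and seat_d above 80 N).
It fails at once if a module is dropped (it falls free of the fingers faster than 0.7 m/s, about 25 mm of fall) ((linear speed of module_1 above 0.7 m/s and contact force between module_1 and the fingers below 0.05 N) or (linear speed of module_2 above 0.7 m/s and contact force between module_2 and the fingers below 0.05 N) or (linear speed of module_3 above 0.7 m/s and contact force between module_3 and the fingers below 0.05 N) or (linear speed of module_4 above 0.7 m/s and contact force between module_4 and the fingers below 0.05 N)).
It fails at once if the camera is pushed more than 20 mm away or tipped (distance of camera from where it was at the start of the episode above 0.02 m or angle between camera's own z axis and vertical above 0.3 rad).
It also fails if it takes over 96 s, if anything falls off the work surface, if the arm or the gripper's body presses on something with over 40 N, if the wrist force passes 120 N, or if a joint passes its speed limit or range.

## Working session

There is one attempt and no reset: what is moved stays moved. The work goes in short steps, Python scripts to look and compute and a tool call to move; the robot and the scene stay as the last step left them, time stands still between calls to the robot, and variables do not carry over. Pictures are saved under pics/ and viewed, about 12 in all and at most 16, crops included, and the job is handed in when it is done.

Besides the shell and the picture viewer there is one more tool, called after "Call:" as a command line: name --argument value ..., lists and objects as JSON in quotes. move_arm: Moves the arm, as the interface text tells. Its arguments: {"type":"object","properties":{"increments":{"type":"array","items":{"type":"object","properties":{"tx":{"type":"number"},"ty":{"type":"number"},"tz":{"type":"number"},"rx":{"type":"number"},"ry":{"type":"number"},"rz":{"type":"number"},"gripper":{"type":"number"}}}},"squeeze":{"type":"number"}},"required":["increments"]}

```bash
mkdir -p pics; ls
python3 - <<'E'
from rig import r
import cv2,numpy as np
print(r.sense())
for n in("top","side"):
    p,d=r.grab_frame(n); cv2.imwrite(f"pics/{n}0.png",p[:,:,::-1]); np.save(f"pics/{n}0.npy",d)
    print(n,r.camera_model(n))
    for q in("module_1","seat_a","earth_clamp","camera"):
        for o in r.cut_out(q,n): print(q,round(o["confidence"],2),o["bbox"],o["mask"].sum())
print(r.camera_model("wrist"))
E
```

```text
pics
{'clock': 0.0, 'qpos': array([ 1.17156846e+00,  3.53641475e-01,  1.63416521e+00,  5.05549815e-06,
        1.15517751e+00, -2.40792582e-03]), 'qvel': array([-0.00042102, -0.00035684,  0.00173283,  0.00055061,  0.00061024,
       -0.00030833]), 'joint_efforts': array([ 1.93361404e-03, -6.05222368e+01, -3.42086649e+01,  8.74624652e-05,
        8.65385751e-03,  2.10050558e-05]), 'eef_pos': array([241.35051315, 575.94218969, 197.45257776]), 'tcp_rot': array([-3.14020113e+00, -7.97296885e-06,  2.74477066e+00]), 'contact_force': array([ 0.73623393,  0.54222515, -0.13890283]), 'wrist_torque': array([ 0.00318995,  0.01545734, -0.02437376]), 'opening': 0.9961785057648045}
top {'fx': 364.80383900182517, 'fy': 364.80383900182517, 'cx': 259.2779969676046, 'cy': 190.8865972888362, 'R': array([[ 5.38484100e-04, -9.99803743e-01, -1.98036775e-02],
       [-9.94202757e-01,  1.59403801e-03, -1.07509706e-01],
       [ 1.07520174e-01,  1.97467630e-02, -9.94006779e-01]]), 't': array([ 13.60495921, 562.05854352, 761.31476845])}
module_1 0.9 [319.5, 220.9, 349.0, 241.6] 632
module_1 0.85 [121.0, 219.9,
[... 924 characters left out ...]
7, 186.0] 386
seat_a 0.65 [224.9, 179.0, 258.4, 198.6] 458
seat_a 0.6 [150.0, 205.2, 188.9, 233.9] 618
seat_a 0.58 [190.2, 190.0, 226.5, 214.2] 538
earth_clamp 0.74 [124.1, 214.4, 152.5, 242.4] 363
camera 0.77 [369.0, 144.3, 400.5, 178.8] 753
{'fx': 305.36672052023715, 'fy': 305.36672052023715, 'cx': 251.4164657371155, 'cy': 191.79026776449297, 'hand_eye': array([[-9.82749828e-04, -9.55611342e-01, -2.94628576e-01,
         7.52342284e+01],
       [ 9.99999295e-01, -1.13557232e-03,  3.47612755e-04,
         1.40699382e+00],
       [-6.66754745e-04, -2.94628027e-01,  9.55611784e-01,
        -1.75681329e+02],
       [ 0.00000000e+00,  0.00000000e+00,  0.00000000e+00,
         1.00000000e+00]])}
```

Run:
```python
import cv2
a=cv2.imread("pics/top0.png");
cv2.imwrite("pics/top0c.png",cv2.resize(a[110:290,90:460],None,fx=2.16,fy=2.16,interpolation=cv2.INTER_CUBIC))
```

```text
(no output)
```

View pics/top0c.png

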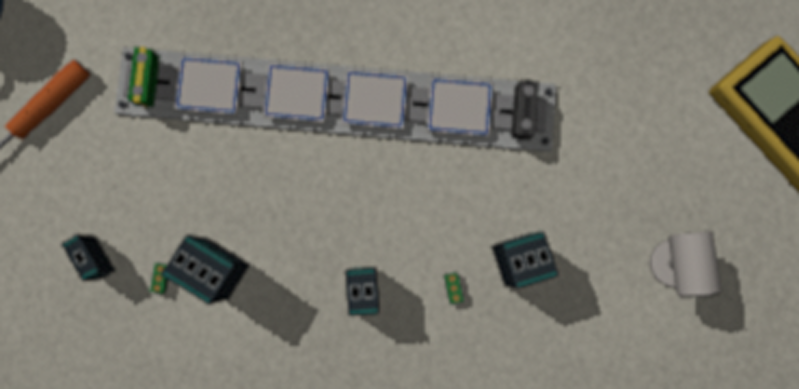

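View pics/side0.png

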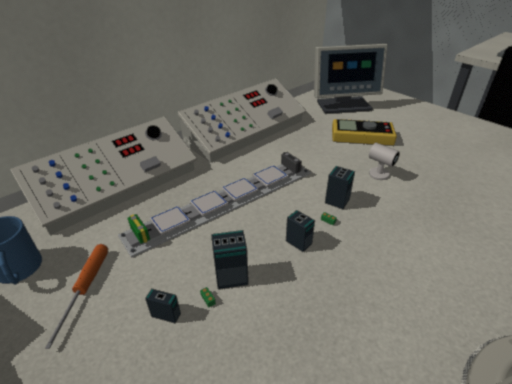

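The top view (crop) shows the green-yellow clamp on the left (+y) end, so seat_a gets module_1. The seats lie left to right at crop columns 209, 297, 376 and 461. The modules by port count are 1 at (87,257), 4 at (205,268), 2 at (363,291) and 3 at (525,260). The camera is at (685,265). The side view agrees.

```bash
cat > h.py <<'E'
import numpy as np,cv2
from scipy.spatial.transform import Rotation as Ro
def cloud(d,m,R,t):
    v,u=np.indices(d.shape); P=np.stack([(u-m["cx"])/m["fx"]*d,(v-m["cy"])/m["fy"]*d,d],-1)
    return (P-t)@R   # world = R^T(p-t)
def rect(P):
    """centre, [short,long], yaw of long side"""
    c,(w,h),a=cv2.minAreaRect(P[:,:2].astype(np.float32))
    if w<h: w,h,a=h,w,a+90
    return np.round(c,1),np.round([h,w],1),round((a+90)%180-90,1)
H={1:(20,50),2:(30,64),3:(42,78),4:(54,92)}
E
python3 - <<'E'
from rig import r
from h import *
m=r.camera_model("top"); d=np.load("pics/top0.npy"); W=cloud(d,m,m["R"],m["t"]); W[d==0]=np.nan
boxes={1:(118,215,145,243),4:(162,215,206,255),2:(246,228,270,258),3:(315,215,350,246),"cam":(390,210,425,250)}
for k,(a,b,c,e) in boxes.items():
    P=W[b:e,a:c].reshape(-1,3); P=P[np.isfinite(P[:,2])]
    A=P[P[:,2]>15]; z=np.percentile(A[:,2],97) ; T=A[A[:,2]>z-8]
    print(k,"ztop",z.round(1),len(T),rect(T),"all",rect(A),A[:,:2].min(0).round(),A[:,:2].max(0).round())
P0=W[200:210,200:300].reshape(-1,3); print("table z",np.nanmedian(P0[:,2]))
p,_=r.grab_frame("top")
for q in("seat_a","earth_clamp"):
  for o in r.cut_out(q,"top"):
    if o["confidence"]<.4: continue
    Q=W[o["mask"]]; Q=Q[np.isfinite(Q[:,2])]; z=np.median(Q[:,2]); Q=Q[abs(Q[:,2]-z)<5]
    print(q,z.round(1),rect(Q),Q.mean(0).round(1))
pl=r.place_of("module_1","top"); print([(o["confidence"],o["location"]) for o in pl])
E
```

```text
1 ztop 52.1 213 (array([480.4, 292. ]), array([20.7, 44.2]), 30.6) all (array([480.3, 291.8]), array([20.9, 44.6]), 30.6) [458. 273.] [504. 310.]
4 ztop 94.2 617 (array([469.9, 166.9]), array([45.6, 54.3]), 59.0) all (array([472.5, 180.3]), array([58.8, 92.2]), 78.6) [438. 133.] [501. 227.]
2 ztop 66.1 321 (array([448.4,  16.6]), array([30. , 44.6]), 5.1) all (array([448.8,  16.6]), array([30. , 45.3]), 4.9) [427.   1.] [472.  32.]
3 ztop 79.9 471 (array([ 478.6, -140.4]), array([42.4, 45. ]), 18.0) all (array([ 478.7, -140.4]), array([42.4, 45.5]), 17.3) [ 452. -166.] [ 505. -115.]
cam ztop 78.3 433 (array([ 474.9, -297.7]), array([33.4, 58.5]), 7.5) all (array([ 475. , -298.6]), array([39.5, 58.6]), 6.2) [ 445. -319.] [ 505. -276.]
table z -0.3481693245146037
seat_a 19.6 (array([650.3,  85.9]), array([56.2, 64.1]), 85.2) [649.8  85.9  19.6]
seat_a 19.5 (array([658.2, 176.7]), array([55.7, 63.7]), 85.1) [657.8 176.3  19.6]
seat_a 19.3 (array([635.2, -83.1]), array([56.1, 65.2]), 84.9) [634.5 -82.4  19.4]
seat_a 19.5 (array([643.3,   4.8]), array([56.3, 64. ]), 85.5) [642.7   4.6  19.5]
earth_clamp 43.1 (array([664.5, 241.2]), array([20.4, 56.3]), -4.6) [663.9 240.2  43.7]
[(0.96, [233.0, 186.3]), (0.89, [240.4, 257.6]), (0.85, [229.2, 332.4]), (0.65, [227.7, 135.1])]
```

```bash
cat > plan.py <<'E'
import sys
from rig import r
from h import *
x,y,z,yaw,n=map(float,sys.argv[1:6]); n=int(n)
s=r.sense(); p=s["eef_pos"]; Y=np.degrees(s["tcp_rot"][2]); dy=(yaw-Y+180)%360-180
print("now",p.round(1),"yaw",Y.round(1),"rot",np.degrees(s["tcp_rot"]).round(1),"F",s["contact_force"].round(1),"open",round(s["opening"],3),"t",round(s["clock"],1))
D=np.array([x,y,z])-p
for i in range(n):
    R=Ro.from_euler("xyz",[180,0,Y+dy*i/n],degrees=True)
    t=R.inv().apply(D/n)/10
    print('{"tx":%.2f,"ty":%.2f,"tz":%.2f,"rz":%.2f},'%(*t,-dy/n),end="")
print("total",D.round(1),dy)
E
python3 - <<'E'
from rig import r
from h import *
m=r.camera_model("top"); d=np.load("pics/top0.npy"); W=cloud(d,m,m["R"],m["t"]); W[d==0]=np.nan
for a in range(680,800,20):
    k=(W[...,0]>a)&(W[...,0]<a+20)&(W[...,1]>-160)&(W[...,1]<260); print(a,k.sum(),np.nanmax(W[...,2][k]) if k.any() else None)
E
python3 plan.py 470 167 150 59 12
```

```text
680 1408 48.429954103585935
700 1510 4.584047742012189
720 1531 3.646650365529713
740 1512 4.110826065513469
760 1513 4.14954668444783
780 2439 62.03923919536282
now [241.6 576.4 198.2] yaw 157.3 rot [180.   -0.  157.3] F [-0.3  0.5 -0. ] open 1.002 t 0.7
{"tx":-3.07,"ty":-2.41,"tz":0.40,"rz":8.19},{"tx":-3.39,"ty":-1.95,"tz":0.40,"rz":8.19},{"tx":-3.63,"ty":-1.45,"tz":0.40,"rz":8.19},{"tx":-3.80,"ty":-0.91,"tz":0.40,"rz":8.19},{"tx":-3.89,"ty":-0.36,"tz":0.40,"rz":8.19},{"tx":-3.90,"ty":0.19,"tz":0.40,"rz":8.19},{"tx":-3.84,"ty":0.75,"tz":0.40,"rz":8.19},{"tx":-3.69,"ty":1.29,"tz":0.40,"rz":8.19},{"tx":-3.47,"ty":1.80,"tz":0.40,"rz":8.19},{"tx":-3.18,"ty":2.27,"tz":0.40,"rz":8.19},{"tx":-2.82,"ty":2.70,"tz":0.40,"rz":8.19},{"tx":-2.41,"ty":3.08,"tz":0.40,"rz":8.19},total [ 228.4 -409.4  -48.2] -98.2655782958447
```

Call:
move_arm --increments '[{"tx":-3.1,"ty":-2.4,"tz":0.4,"rz":8.2},{"tx":-3.4,"ty":-1.95,"tz":0.4,"rz":8.2},{"tx":-3.6,"ty":-1.45,"tz":0.4,"rz":8.2},{"tx":-3.8,"ty":-0.9,"tz":0.4,"rz":8.2},{"tx":-3.9,"ty":-0.35,"tz":0.4,"rz":8.2},{"tx":-3.9,"ty":0.2,"tz":0.4,"rz":8.2},{"tx":-3.8,"ty":0.75,"tz":0.4,"rz":8.2},{"tx":-3.7,"ty":1.3,"tz":0.4,"rz":8.2},{"tx":-3.5,"ty":1.8,"tz":0.4,"rz":8.2},{"tx":-3.2,"ty":2.3,"tz":0.4,"rz":8.2},{"tx":-2.8,"ty":2.7,"tz":0.4,"rz":8.2},{"tx":-2.4,"ty":3.1,"tz":0.4,"rz":8.2}]'

```text
invalid input
```

```bash
python3 plan.py 470 167 45 59 5
```

```text
now [241.6 576.4 198.2] yaw 157.3 rot [180.   -0.  157.3] F [-0.3  0.5 -0. ] open 1.002 t 0.7
{"tx":-7.38,"ty":-5.79,"tz":3.06,"rz":19.65},{"tx":-8.90,"ty":-2.97,"tz":3.06,"rz":19.65},{"tx":-9.38,"ty":0.20,"tz":3.06,"rz":19.65},{"tx":-8.76,"ty":3.34,"tz":3.06,"rz":19.65},{"tx":-7.13,"ty":6.09,"tz":3.06,"rz":19.65},total [ 228.4 -409.4 -153.2] -98.2655782958447
```

Call:
move_arm --increments '[{"tx":-3.1,"ty":-2.4,"tz":0.4,"rx":0,"ry":0,"rz":8.2,"gripper":1}]'

```text
clock: 0.8
eef_pos: [260.0, 545.3, 194.7]
tcp_rot: [3.139, -0.001, 2.603]
contact_force: [2.7, 0.4, 0.1]
opening: 0.998
```

Call:
move_arm --increments '[{"tx":-3.4,"ty":-1.95,"tz":0.4,"rx":0,"ry":0,"rz":8.2,"gripper":1},{"tx":-3.6,"ty":-1.45,"tz":0.4,"rx":0,"ry":0,"rz":8.2,"gripper":1},{"tx":-3.8,"ty":-0.9,"tz":0.4,"rx":0,"ry":0,"rz":8.2,"gripper":1},{"tx":-3.9,"ty":-0.35,"tz":0.4,"rx":0,"ry":0,"rz":8.2,"gripper":1},{"tx":-3.9,"ty":0.2,"tz":0.4,"rx":0,"ry":0,"rz":8.2,"gripper":1},{"tx":-3.8,"ty":0.75,"tz":0.4,"rx":0,"ry":0,"rz":8.2,"gripper":1},{"tx":-3.7,"ty":1.3,"tz":0.4,"rx":0,"ry":0,"rz":8.2,"gripper":1},{"tx":-3.5,"ty":1.8,"tz":0.4,"rx":0,"ry":0,"rz":8.2,"gripper":1},{"tx":-3.2,"ty":2.3,"tz":0.4,"rx":0,"ry":0,"rz":8.2,"gripper":1},{"tx":-2.8,"ty":2.7,"tz":0.4,"rx":0,"ry":0,"rz":8.2,"gripper":1},{"tx":-2.4,"ty":3.1,"tz":0.4,"rx":0,"ry":0,"rz":8.2,"gripper":1},{"tx":0,"ty":0,"tz":0,"rx":0,"ry":0,"rz":0,"gripper":1}]'

```text
clock: 2.0
eef_pos: [472.2, 163.5, 149.9]
tcp_rot: [3.141, 0.001, 1.02]
contact_force: [0.5, 0.8, 0.6]
opening: 0.998
```

```bash
python3 plan.py 470 167 45 59 5
python3 - <<'E'
from rig import r
from h import *
s=r.sense(); p,d=r.grab_frame("wrist"); m=r.camera_model("wrist"); cv2.imwrite("pics/w4.png",p[:,:,::-1])
E=m["hand_eye"]; T=np.eye(4); T[:3,:3]=Ro.from_euler("xyz",s["tcp_rot"]).as_matrix(); T[:3,3]=s["eef_pos"]; M=T@E
R=M[:3,:3].T; t=-R@M[:3,3]; W=cloud(d,m,R,t); W[d==0]=np.nan
k=(abs(W[...,2]-92)<6)&(abs(W[...,0]-470)<50)&(abs(W[...,1]-167)<50); print(k.sum(), rect(W[k]) if k.sum()>20 else "")
E
```

```text
now [472.2 163.5 149.9] yaw 58.4 rot [179.9   0.   58.4] F [0.5 0.8 0.6] open 0.998 t 2.0
{"tx":0.04,"ty":-0.07,"tz":2.10,"rz":-0.12},{"tx":0.04,"ty":-0.07,"tz":2.10,"rz":-0.12},{"tx":0.04,"ty":-0.07,"tz":2.10,"rz":-0.12},{"tx":0.04,"ty":-0.07,"tz":2.10,"rz":-0.12},{"tx":0.04,"ty":-0.07,"tz":2.10,"rz":-0.12},total [  -2.2    3.5 -104.9] 0.5869191767806399
3581 (array([470.5, 169.1]), array([45.3, 54. ]), 58.5)
```

View pics/w4.png

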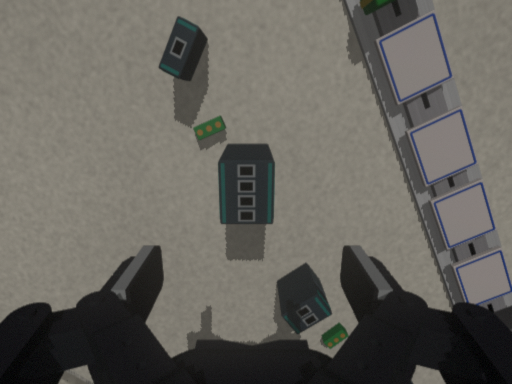

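The wrist view shows module_4 at about pixel (246,185), its port row lengthwise between the jaws. The connector at (209,128) is clear of the fingers.

Call:
move_arm --increments '[{"tx":0.27,"ty":-0.42,"tz":0,"rx":0,"ry":0,"rz":-0.6,"gripper":1},{"tx":0,"ty":0,"tz":2.0,"rx":0,"ry":0,"rz":0,"gripper":1},{"tx":0,"ty":0,"tz":2.5,"rx":0,"ry":0,"rz":0,"gripper":1},{"tx":0,"ty":0,"tz":2.5,"rx":0,"ry":0,"rz":0,"gripper":1},{"tx":0,"ty":0,"tz":2.0,"rx":0,"ry":0,"rz":0,"gripper":1},{"tx":0,"ty":0,"tz":1.5,"rx":0,"ry":0,"rz":0,"gripper":1},{"tx":0,"ty":0,"tz":0,"rx":0,"ry":0,"rz":0,"gripper":0.2},{"tx":0,"ty":0,"tz":0,"rx":0,"ry":0,"rz":0,"gripper":-0.4},{"tx":0,"ty":0,"tz":0,"rx":0,"ry":0,"rz":0,"gripper":-0.4},{"tx":0,"ty":0,"tz":0,"rx":0,"ry":0,"rz":0,"gripper":-0.4},{"tx":0,"ty":0,"tz":0,"rx":0,"ry":0,"rz":0,"gripper":-0.4},{"tx":0,"ty":0,"tz":0,"rx":0,"ry":0,"rz":0,"gripper":-0.4}]' --squeeze 40

```text
clock: 3.25
eef_pos: [469.2, 172.0, 46.4]
tcp_rot: [3.141, -0.002, 1.038]
contact_force: [-1.7, 1.6, 6.5]
opening: 0.5
```

Call:
move_arm --increments '[{"tx":0,"ty":0,"tz":-0.5,"rx":0,"ry":0,"rz":0,"gripper":-0.4},{"tx":0,"ty":0,"tz":-1.5,"rx":0,"ry":0,"rz":0,"gripper":-0.4},{"tx":0,"ty":0,"tz":-2.5,"rx":0,"ry":0,"rz":0,"gripper":-0.4},{"tx":0,"ty":0,"tz":-2.5,"rx":0,"ry":0,"rz":0,"gripper":-0.4},{"tx":0,"ty":0,"tz":-2.5,"rx":0,"ry":0,"rz":0,"gripper":-0.4},{"tx":0,"ty":0,"tz":-1.0,"rx":0,"ry":0,"rz":0,"gripper":-0.4},{"tx":0,"ty":0,"tz":0,"rx":0,"ry":0,"rz":0,"gripper":-0.4}]'

```text
clock: 3.95
eef_pos: [469.3, 171.6, 151.5]
tcp_rot: [3.14, -0.002, 1.038]
contact_force: [-0.7, -0.1, -2.7]
opening: 0.505
```

```bash
python3 plan.py 635.1 -79.9 150 85 12
```

```text
now [469.3 171.6 151.5] yaw 59.5 rot [ 1.799e+02 -1.000e-01  5.950e+01] F [-0.7 -0.1 -2.7] open 0.505 t 4.0
{"tx":-1.10,"ty":2.25,"tz":0.01,"rz":-2.13},{"tx":-1.19,"ty":2.21,"tz":0.01,"rz":-2.13},{"tx":-1.27,"ty":2.17,"tz":0.01,"rz":-2.13},{"tx":-1.35,"ty":2.12,"tz":0.01,"rz":-2.13},{"tx":-1.42,"ty":2.07,"tz":0.01,"rz":-2.13},{"tx":-1.50,"ty":2.01,"tz":0.01,"rz":-2.13},{"tx":-1.57,"ty":1.96,"tz":0.01,"rz":-2.13},{"tx":-1.65,"ty":1.90,"tz":0.01,"rz":-2.13},{"tx":-1.71,"ty":1.83,"tz":0.01,"rz":-2.13},{"tx":-1.78,"ty":1.77,"tz":0.01,"rz":-2.13},{"tx":-1.85,"ty":1.70,"tz":0.01,"rz":-2.13},{"tx":-1.91,"ty":1.63,"tz":0.01,"rz":-2.13},total [ 165.8 -251.5   -1.5] 25.535571217582856
```

Call:
move_arm --increments '[{"tx":-1.1,"ty":2.25,"tz":0,"rx":0,"ry":0,"rz":-2.13,"gripper":-0.4},{"tx":-1.2,"ty":2.2,"tz":0,"rx":0,"ry":0,"rz":-2.13,"gripper":-0.4},{"tx":-1.25,"ty":2.15,"tz":0,"rx":0,"ry":0,"rz":-2.13,"gripper":-0.4},{"tx":-1.35,"ty":2.1,"tz":0,"rx":0,"ry":0,"rz":-2.13,"gripper":-0.4},{"tx":-1.4,"ty":2.05,"tz":0,"rx":0,"ry":0,"rz":-2.13,"gripper":-0.4},{"tx":-1.5,"ty":2.0,"tz":0,"rx":0,"ry":0,"rz":-2.13,"gripper":-0.4},{"tx":-1.55,"ty":1.95,"tz":0,"rx":0,"ry":0,"rz":-2.13,"gripper":-0.4},{"tx":-1.65,"ty":1.9,"tz":0,"rx":0,"ry":0,"rz":-2.13,"gripper":-0.4},{"tx":-1.7,"ty":1.85,"tz":0,"rx":0,"ry":0,"rz":-2.13,"gripper":-0.4},{"tx":-1.8,"ty":1.75,"tz":0,"rx":0,"ry":0,"rz":-2.13,"gripper":-0.4},{"tx":-1.85,"ty":1.7,"tz":0,"rx":0,"ry":0,"rz":-2.13,"gripper":-0.4},{"tx":-1.9,"ty":1.6,"tz":0,"rx":0,"ry":0,"rz":-2.13,"gripper":-0.4}]'

```text
clock: 5.15
eef_pos: [632.8, -80.1, 148.0]
tcp_rot: [-3.139, -0.0, 1.485]
contact_force: [0.3, 0.9, -2.6]
opening: 0.502
```

Call:
move_arm --increments '[{"tx":0,"ty":0,"tz":0.5,"rx":0,"ry":0,"rz":0,"gripper":-0.4},{"tx":0,"ty":0,"tz":0.5,"rx":0,"ry":0,"rz":0,"gripper":-0.4},{"tx":0,"ty":0,"tz":0,"rx":0,"ry":0,"rz":0,"gripper":-0.4}]'

```text
clock: 5.45
eef_pos: [631.5, -78.5, 138.0]
tcp_rot: [-3.138, -0.0, 1.484]
contact_force: [-1.2, 0.3, -2.8]
opening: 0.503
```

```bash
cat > held.py <<'E'
import sys
from rig import r
from h import *
k=int(sys.argv[1]); hz=float(sys.argv[2])  # module, TCP height above its underside
s=r.sense(); p,d=r.grab_frame("wrist"); m=r.camera_model("wrist"); cv2.imwrite(f"pics/h{k}_{s['clock']:.1f}.png",p[:,:,::-1])
T=np.eye(4); T[:3,:3]=Ro.from_euler("xyz",s["tcp_rot"]).as_matrix(); T[:3,3]=s["eef_pos"]; M=T@m["hand_eye"]
R=M[:3,:3].T; W=cloud(d,m,R,-R@M[:3,3]); W[d==0]=np.nan
zt=s["eef_pos"][2]-hz+H[k][1]; q=s["eef_pos"]
K=(abs(W[...,2]-zt)<5)&(np.hypot(W[...,0]-q[0],W[...,1]-q[1])<45); print(K.sum(), rect(W[K]) if K.sum()>20 else "")
S=(abs(W[...,2]-20)<4)&(abs(W[...,0]-645)<60)
S=S&(p.min(-1)>130)
n,L,st,c=cv2.connectedComponentsWithStats(S.astype(np.uint8))
for i in range(1,n):
    if st[i,4]>300: print("white",st[i],rect(W[L==i]))
E
python3 plan.py 635.1 -79.9 70 85 4; python3 held.py 4 46
```

```text
now [631.5 -78.5 138. ] yaw 85.0 rot [-179.8   -0.    85. ] F [-1.2  0.3 -2.8] open 0.503 t 5.5
{"tx":-0.03,"ty":0.09,"tz":1.70,"rz":0.00},{"tx":-0.03,"ty":0.09,"tz":1.70,"rz":0.00},{"tx":-0.03,"ty":0.09,"tz":1.70,"rz":0.00},{"tx":-0.03,"ty":0.09,"tz":1.70,"rz":0.00},total [  3.6  -1.4 -68. ] -0.008726614159343171
9763 (array([631.7, -80.3]), array([54.7, 70.5]), -5.5)
white [ 230    0   56   22 1219] (array([649.5,  68.1]), array([16.6, 47.1]), -4.8)
white [226  50  63  74 425] (array([643.9,   6.4]), array([55.6, 63.4]), 84.6)
white [ 230   55   54   65 3372] (array([643.6,   6.1]), array([47.7, 55.5]), 85.1)
white [232 154  49  18 842] (array([637.4, -62.5]), array([17.5, 47. ]), -6.3)
```

Call:
move_arm --increments '[{"tx":-0.12,"ty":0.36,"tz":1.0,"rx":0,"ry":0,"rz":0,"gripper":-0.4},{"tx":0,"ty":0,"tz":1.8,"rx":0,"ry":0,"rz":0,"gripper":-0.4},{"tx":0,"ty":0,"tz":1.8,"rx":0,"ry":0,"rz":0,"gripper":-0.4},{"tx":0,"ty":0,"tz":1.2,"rx":0,"ry":0,"rz":0,"gripper":-0.4},{"tx":0,"ty":0,"tz":0.6,"rx":0,"ry":0,"rz":0,"gripper":-0.4},{"tx":0,"ty":0,"tz":0.2,"rx":0,"ry":0,"rz":0,"gripper":-0.4},{"tx":0,"ty":0,"tz":0.1,"rx":0,"ry":0,"rz":0,"gripper":-0.4},{"tx":0,"ty":0,"tz":0.1,"rx":0,"ry":0,"rz":0,"gripper":-0.4},{"tx":0,"ty":0,"tz":0,"rx":0,"ry":0,"rz":0,"gripper":-0.4}]'

```text
clock: 6.4
eef_pos: [637.2, -80.8, 72.7]
tcp_rot: [3.141, 0.0, 1.484]
contact_force: [0.2, -0.7, -2.7]
opening: 0.506
```

Call:
move_arm --increments '[{"tx":0,"ty":-0.1,"tz":0.2,"rx":0,"ry":0,"rz":0,"gripper":-0.4},{"tx":0,"ty":0,"tz":0,"rx":0,"ry":0,"rz":0,"gripper":-0.4}]'

```text
clock: 6.6
eef_pos: [635.6, -80.7, 70.2]
tcp_rot: [-3.142, 0.0, 1.484]
contact_force: [0.8, -0.6, -2.6]
opening: 0.502
```

Call:
move_arm --increments '[{"tx":0,"ty":0,"tz":0.1,"rx":0,"ry":0,"rz":0,"gripper":-0.4},{"tx":0,"ty":0,"tz":0,"rx":0,"ry":0,"rz":0,"gripper":-0.4}]'

```text
clock: 6.8
eef_pos: [635.8, -80.7, 69.1]
tcp_rot: [-3.141, -0.0, 1.484]
contact_force: [-0.2, -0.0, -1.9]
opening: 0.503
```

```bash
python3 plan.py 635.1 -79.9 66 85 1; python3 held.py 4 46
```

```text
now [635.8 -80.7  69.1] yaw 85.0 rot [-180.   -0.   85.] F [-0.2 -0.  -1.9] open 0.503 t 6.8
{"tx":0.07,"ty":-0.08,"tz":0.31,"rz":0.03},total [-0.7  0.8 -3.1] -0.025367288257314158
9776 (array([635.8, -82.6]), array([54.8, 70. ]), -6.1)
white [210  31  84  98 586] (array([643.7,   6.3]), array([55.6, 63.3]), 84.7)
white [ 216   38   71   86 5802] (array([643.5,   6.1]), array([47.6, 55.8]), 84.6)
```

Call:
move_arm --increments '[{"tx":0,"ty":0,"tz":0.1,"rx":0,"ry":0,"rz":0,"gripper":-0.4},{"tx":0,"ty":0,"tz":0.1,"rx":0,"ry":0,"rz":0,"gripper":-0.4},{"tx":0,"ty":0,"tz":0,"rx":0,"ry":0,"rz":0,"gripper":-0.4}]'

```text
clock: 7.15
eef_pos: [635.7, -80.7, 67.0]
tcp_rot: [-3.141, -0.0, 1.484]
contact_force: [-0.3, 0.5, -2.0]
opening: 0.499
```

Call:
move_arm --increments '[{"tx":0,"ty":0,"tz":0.1,"rx":0,"ry":0,"rz":0,"gripper":-0.4},{"tx":0,"ty":0,"tz":0,"rx":0,"ry":0,"rz":0,"gripper":-0.4}]'

```text
clock: 7.35
eef_pos: [636.0, -80.7, 66.5]
tcp_rot: [3.141, 0.0, 1.484]
contact_force: [-0.8, -0.2, 2.1]
opening: 0.504
```

Call:
move_arm --increments '[{"tx":0,"ty":0,"tz":0,"rx":0,"ry":0,"rz":0,"gripper":0.1},{"tx":0,"ty":0,"tz":0,"rx":0,"ry":0,"rz":0,"gripper":0.3},{"tx":0,"ty":0,"tz":0,"rx":0,"ry":0,"rz":0,"gripper":0.6},{"tx":0,"ty":0,"tz":0,"rx":0,"ry":0,"rz":0,"gripper":0.6},{"tx":0,"ty":0,"tz":0,"rx":0,"ry":0,"rz":0,"gripper":0.6},{"tx":0,"ty":0,"tz":-1.5,"rx":0,"ry":0,"rz":0,"gripper":0.6},{"tx":0,"ty":0,"tz":-2.5,"rx":0,"ry":0,"rz":0,"gripper":0.6},{"tx":0,"ty":0,"tz":-3,"rx":0,"ry":0,"rz":0,"gripper":0.6},{"tx":0,"ty":0,"tz":-2.5,"rx":0,"ry":0,"rz":0,"gripper":0.6},{"tx":0,"ty":0,"tz":-1,"rx":0,"ry":0,"rz":0,"gripper":0.6},{"tx":0,"ty":0,"tz":0,"rx":0,"ry":0,"rz":0,"gripper":1}]'

```text
clock: 8.45
eef_pos: [636.9, -80.8, 173.3]
tcp_rot: [3.138, 0.0, 1.484]
contact_force: [0.6, 1.0, -0.7]
opening: 0.947
```

```bash
cat > look.py <<'E'
import sys
from rig import r
from h import *
def top():
    m=r.camera_model("top"); p,d=r.grab_frame("top"); W=cloud(d,m,m["R"],m["t"]); W[d==0]=np.nan; return p,W
def wrist():
    s=r.sense(); p,d=r.grab_frame("wrist"); m=r.camera_model("wrist")
    T=np.eye(4); T[:3,:3]=Ro.from_euler("xyz",s["tcp_rot"]).as_matrix(); T[:3,3]=s["eef_pos"]; M=T@m["hand_eye"]
    R=M[:3,:3].T; W=cloud(d,m,R,-R@M[:3,3]); W[d==0]=np.nan; return p,W
for n,f in(("top",top),("wrist",wrist)):
    p,W=f(); cv2.imwrite(f"pics/{n}_{sys.argv[1]}.png",p[:,:,::-1])
    for k,x,y,b in [(int(a.split(",")[0]),*map(float,a.split(",")[1:])) for a in sys.argv[2:]]:
        K=(abs(W[...,2]-b-H[k][1])<6)&(np.hypot(W[...,0]-x,W[...,1]-y)<42)
        print(n,k,K.sum(),rect(W[K]) if K.sum()>20 else "", "z",np.median(W[...,2][K]).round(1) if K.any() else "")
E
python3 look.py a 4,635,-83,20 3,478.5,-140.4,0; python3 plan.py 478.5 -140 150 108 8
```

```text
top 4 16  z 111.5
top 3 0  z 
wrist 4 3485 (array([639.4, -82.8]), array([45.3, 54.3]), 83.7) z 112.0
wrist 3 1813 (array([ 479.2, -138.1]), array([41.9, 45.5]), 17.1) z 77.8
now [635.3 -80.6 170.5] yaw 85.0 rot [-180.   -0.   85.] F [-0.5 -0.1 -0.2] open 1.002 t 8.6
{"tx":-0.91,"ty":-1.89,"tz":0.26,"rz":-2.87},{"tx":-0.81,"ty":-1.93,"tz":0.26,"rz":-2.87},{"tx":-0.72,"ty":-1.97,"tz":0.26,"rz":-2.87},{"tx":-0.62,"ty":-2.00,"tz":0.26,"rz":-2.87},{"tx":-0.51,"ty":-2.03,"tz":0.26,"rz":-2.87},{"tx":-0.41,"ty":-2.06,"tz":0.26,"rz":-2.87},{"tx":-0.31,"ty":-2.07,"tz":0.26,"rz":-2.87},{"tx":-0.20,"ty":-2.09,"tz":0.26,"rz":-2.87},total [-156.8  -59.4  -20.5] 22.974827813768457
```

Call:
move_arm --increments '[{"tx":-0.9,"ty":-1.9,"tz":0,"rx":0,"ry":0,"rz":-2.87,"gripper":1},{"tx":-0.8,"ty":-1.95,"tz":0,"rx":0,"ry":0,"rz":-2.87,"gripper":1},{"tx":-0.7,"ty":-1.95,"tz":0,"rx":0,"ry":0,"rz":-2.87,"gripper":1},{"tx":-0.6,"ty":-2.0,"tz":0.4,"rx":0,"ry":0,"rz":-2.87,"gripper":1},{"tx":-0.5,"ty":-2.05,"tz":0.4,"rx":0,"ry":0,"rz":-2.87,"gripper":1},{"tx":-0.4,"ty":-2.05,"tz":0.4,"rx":0,"ry":0,"rz":-2.87,"gripper":1},{"tx":-0.3,"ty":-2.05,"tz":0.4,"rx":0,"ry":0,"rz":-2.87,"gripper":1},{"tx":-0.2,"ty":-2.1,"tz":0.4,"rx":0,"ry":0,"rz":-2.87,"gripper":1},{"tx":0,"ty":0,"tz":0,"rx":0,"ry":0,"rz":0,"gripper":1},{"tx":0,"ty":0,"tz":0,"rx":0,"ry":0,"rz":0,"gripper":1},{"tx":0,"ty":0,"tz":0,"rx":0,"ry":0,"rz":0,"gripper":1}]'

```text
clock: 9.65
eef_pos: [479.6, -138.9, 151.0]
tcp_rot: [3.141, -0.0, 1.884]
contact_force: [0.5, -0.3, -0.9]
opening: 1.004
```

```bash
python3 look.py b 4,635,-83,20 3,478.5,-140.4,0; python3 plan.py 478.7 -139.5 35 107.5 1
```

```text
top 4 624 (array([639. , -84.4]), array([46. , 53.9]), 83.9) z 111.6
top 3 355 (array([ 478.4, -139.4]), array([40. , 45.2]), 17.5) z 77.8
wrist 4 4308 (array([638.8, -83.2]), array([47. , 54.2]), 84.7) z 112.3
wrist 3 2487 (array([ 478.6, -138.8]), array([42.4, 45.4]), 17.1) z 78.1
now [ 479.7 -138.8  151.1] yaw 108.0 rot [180.   0. 108.] F [ 0.4 -0.9 -0. ] open 0.997 t 9.8
{"tx":-0.03,"ty":-0.11,"tz":11.61,"rz":0.48},total [  -1.    -0.7 -116.1] -0.47959715626763
```

View pics/wrist_b.png

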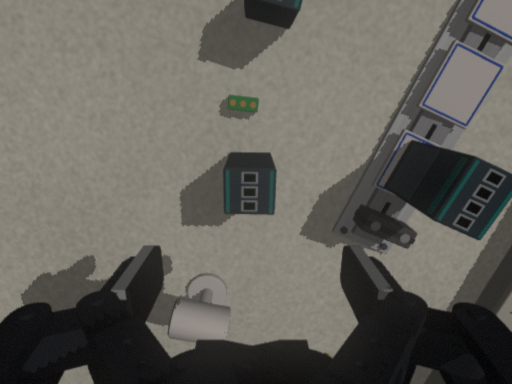

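The wrist view shows module_3 at pixel (249,185), centred between the jaws, with the white camera well clear near (200,315). Module_4 stands on its seat, and both cameras put it about 4 mm off in x. That is within tolerance.

Call:
move_arm --increments '[{"tx":0,"ty":-0.1,"tz":1.0,"rx":0,"ry":0,"rz":0.7,"gripper":1},{"tx":0,"ty":0,"tz":2.5,"rx":0,"ry":0,"rz":0,"gripper":1},{"tx":0,"ty":0,"tz":3.0,"rx":0,"ry":0,"rz":0,"gripper":1},{"tx":0,"ty":0,"tz":3.0,"rx":0,"ry":0,"rz":0,"gripper":1},{"tx":0,"ty":0,"tz":1.6,"rx":0,"ry":0,"rz":0,"gripper":1},{"tx":0,"ty":0,"tz":0.5,"rx":0,"ry":0,"rz":0,"gripper":1},{"tx":0,"ty":0,"tz":0,"rx":0,"ry":0,"rz":0,"gripper":0.2},{"tx":0,"ty":0,"tz":0,"rx":0,"ry":0,"rz":0,"gripper":-0.4},{"tx":0,"ty":0,"tz":0,"rx":0,"ry":0,"rz":0,"gripper":-0.4},{"tx":0,"ty":0,"tz":0,"rx":0,"ry":0,"rz":0,"gripper":-0.4},{"tx":0,"ty":0,"tz":0,"rx":0,"ry":0,"rz":0,"gripper":-0.4},{"tx":0,"ty":0,"tz":0,"rx":0,"ry":0,"rz":0,"gripper":-0.4}]'

```text
clock: 10.95
eef_pos: [478.7, -139.6, 36.3]
tcp_rot: [3.14, 0.001, 1.872]
contact_force: [-1.5, 0.6, 5.8]
opening: 0.5
```

Call:
move_arm --increments '[{"tx":0,"ty":0,"tz":-0.5,"rx":0,"ry":0,"rz":0,"gripper":-0.4},{"tx":0,"ty":0,"tz":-1.5,"rx":0,"ry":0,"rz":0,"gripper":-0.4},{"tx":0,"ty":0,"tz":-2.5,"rx":0,"ry":0,"rz":0,"gripper":-0.4},{"tx":0,"ty":0,"tz":-2.5,"rx":0,"ry":0,"rz":0,"gripper":-0.4},{"tx":0,"ty":0,"tz":-2.5,"rx":0,"ry":0,"rz":0,"gripper":-0.4},{"tx":0,"ty":0,"tz":-2.5,"rx":0,"ry":0,"rz":0,"gripper":-0.4},{"tx":0,"ty":0,"tz":-1.5,"rx":0,"ry":0,"rz":0,"gripper":-0.4},{"tx":0,"ty":0,"tz":0,"rx":0,"ry":0,"rz":0,"gripper":-0.4}]'

```text
clock: 11.75
eef_pos: [479.3, -139.8, 172.6]
tcp_rot: [3.138, 0.002, 1.872]
contact_force: [0.4, -0.4, -2.9]
opening: 0.502
```

```bash
python3 held.py 3 36 | head -1;  python3 plan.py 641.5 5.5 165 85 10
```

```text
7328 (array([ 479.6, -139. ]), array([43.1, 68.9]), 16.7)
now [ 478.4 -139.5  171.1] yaw 107.3 rot [1.799e+02 1.000e-01 1.073e+02] F [ 0.2 -0.5 -2.3] open 0.495 t 11.8
{"tx":0.90,"ty":1.99,"tz":0.06,"rz":2.23},{"tx":0.98,"ty":1.95,"tz":0.06,"rz":2.23},{"tx":1.05,"ty":1.91,"tz":0.06,"rz":2.23},{"tx":1.13,"ty":1.87,"tz":0.06,"rz":2.23},{"tx":1.20,"ty":1.82,"tz":0.06,"rz":2.23},{"tx":1.27,"ty":1.78,"tz":0.06,"rz":2.23},{"tx":1.34,"ty":1.73,"tz":0.06,"rz":2.23},{"tx":1.40,"ty":1.67,"tz":0.06,"rz":2.23},{"tx":1.47,"ty":1.62,"tz":0.06,"rz":2.23},{"tx":1.53,"ty":1.56,"tz":0.06,"rz":2.23},total [163.1 145.   -6.1] -22.28237512062185
```

Call:
move_arm --increments '[{"tx":0.9,"ty":2.0,"tz":0,"rx":0,"ry":0,"rz":2.23,"gripper":-0.4},{"tx":1.0,"ty":1.95,"tz":0,"rx":0,"ry":0,"rz":2.23,"gripper":-0.4},{"tx":1.05,"ty":1.9,"tz":0,"rx":0,"ry":0,"rz":2.23,"gripper":-0.4},{"tx":1.15,"ty":1.85,"tz":0,"rx":0,"ry":0,"rz":2.23,"gripper":-0.4},{"tx":1.2,"ty":1.8,"tz":0,"rx":0,"ry":0,"rz":2.23,"gripper":-0.4},{"tx":1.25,"ty":1.8,"tz":0,"rx":0,"ry":0,"rz":2.23,"gripper":-0.4},{"tx":1.35,"ty":1.75,"tz":0,"rx":0,"ry":0,"rz":2.23,"gripper":-0.4},{"tx":1.4,"ty":1.65,"tz":0,"rx":0,"ry":0,"rz":2.23,"gripper":-0.4},{"tx":1.45,"ty":1.6,"tz":0,"rx":0,"ry":0,"rz":2.23,"gripper":-0.4},{"tx":1.5,"ty":1.55,"tz":0,"rx":0,"ry":0,"rz":2.23,"gripper":-0.4},{"tx":0,"ty":0,"tz":0,"rx":0,"ry":0,"rz":0,"gripper":-0.4},{"tx":0,"ty":0,"tz":0,"rx":0,"ry":0,"rz":0,"gripper":-0.4}]'

```text
clock: 13.0
eef_pos: [639.4, 5.8, 168.5]
tcp_rot: [-3.139, 0.0, 1.485]
contact_force: [0.3, -0.8, -2.3]
opening: 0.498
```

```bash
python3 held.py 3 36 | head -1;  python3 plan.py 641.5 5 60 85 1
```

```text
7318 (array([639.9,   6.7]), array([43. , 69.6]), -5.5)
now [639.2   5.4 168.8] yaw 85.0 rot [-179.9    0.    85. ] F [-0.7 -0.6 -2.4] open 0.498 t 13.1
{"tx":-0.02,"ty":0.23,"tz":10.88,"rz":0.03},total [   2.3   -0.4 -108.8] -0.033070505468231204
```

Call:
move_arm --increments '[{"tx":-0.1,"ty":0.2,"tz":1.5,"rx":0,"ry":0,"rz":0,"gripper":-0.4},{"tx":0,"ty":0,"tz":2.5,"rx":0,"ry":0,"rz":0,"gripper":-0.4},{"tx":0,"ty":0,"tz":2.5,"rx":0,"ry":0,"rz":0,"gripper":-0.4},{"tx":0,"ty":0,"tz":2.0,"rx":0,"ry":0,"rz":0,"gripper":-0.4},{"tx":0,"ty":0,"tz":1.2,"rx":0,"ry":0,"rz":0,"gripper":-0.4},{"tx":0,"ty":0,"tz":0.7,"rx":0,"ry":0,"rz":0,"gripper":-0.4},{"tx":0,"ty":0,"tz":0.3,"rx":0,"ry":0,"rz":0,"gripper":-0.4},{"tx":0,"ty":0,"tz":0.1,"rx":0,"ry":0,"rz":0,"gripper":-0.4},{"tx":0,"ty":0,"tz":0,"rx":0,"ry":0,"rz":0,"gripper":-0.4},{"tx":0,"ty":0,"tz":0,"rx":0,"ry":0,"rz":0,"gripper":-0.4}]'

```text
clock: 14.05
eef_pos: [642.9, 4.4, 63.0]
tcp_rot: [3.14, -0.0, 1.483]
contact_force: [-0.9, -0.5, -2.3]
opening: 0.502
```

Call:
move_arm --increments '[{"tx":0,"ty":-0.15,"tz":0.2,"rx":0,"ry":0,"rz":0,"gripper":-0.4},{"tx":0,"ty":0,"tz":0.1,"rx":0,"ry":0,"rz":0,"gripper":-0.4},{"tx":0,"ty":0,"tz":0.1,"rx":0,"ry":0,"rz":0,"gripper":-0.4},{"tx":0,"ty":0,"tz":0.1,"rx":0,"ry":0,"rz":0,"gripper":-0.4},{"tx":0,"ty":0,"tz":0,"rx":0,"ry":0,"rz":0,"gripper":-0.4},{"tx":0,"ty":0,"tz":0,"rx":0,"ry":0,"rz":0,"gripper":-0.4}]'

```text
clock: 14.65
eef_pos: [640.8, 4.6, 57.1]
tcp_rot: [-3.141, 0.0, 1.483]
contact_force: [-0.2, -0.1, -2.0]
opening: 0.495
```

Call:
move_arm --increments '[{"tx":0,"ty":0,"tz":0.1,"rx":0,"ry":0,"rz":0,"gripper":-0.4},{"tx":0,"ty":0,"tz":0,"rx":0,"ry":0,"rz":0,"gripper":-0.4}]'

```text
clock: 14.85
eef_pos: [641.0, 4.6, 56.5]
tcp_rot: [3.141, -0.0, 1.483]
contact_force: [-1.6, 0.2, 1.9]
opening: 0.494
```

Contact. I'll release and lift.

Call:
move_arm --increments '[{"tx":0,"ty":0,"tz":0,"rx":0,"ry":0,"rz":0,"gripper":0.1},{"tx":0,"ty":0,"tz":0,"rx":0,"ry":0,"rz":0,"gripper":0.3},{"tx":0,"ty":0,"tz":0,"rx":0,"ry":0,"rz":0,"gripper":0.6},{"tx":0,"ty":0,"tz":0,"rx":0,"ry":0,"rz":0,"gripper":0.6},{"tx":0,"ty":0,"tz":0,"rx":0,"ry":0,"rz":0,"gripper":0.6},{"tx":0,"ty":0,"tz":-1.5,"rx":0,"ry":0,"rz":0,"gripper":0.6},{"tx":0,"ty":0,"tz":-2.5,"rx":0,"ry":0,"rz":0,"gripper":0.6},{"tx":0,"ty":0,"tz":-3,"rx":0,"ry":0,"rz":0,"gripper":0.6},{"tx":0,"ty":0,"tz":-2.5,"rx":0,"ry":0,"rz":0,"gripper":0.6},{"tx":0,"ty":0,"tz":-1,"rx":0,"ry":0,"rz":0,"gripper":0.6},{"tx":0,"ty":0,"tz":0,"rx":0,"ry":0,"rz":0,"gripper":1},{"tx":0,"ty":0,"tz":0,"rx":0,"ry":0,"rz":0,"gripper":1}]'

```text
clock: 16.05
eef_pos: [640.3, 4.6, 160.5]
tcp_rot: [-3.141, 0.0, 1.483]
contact_force: [-0.0, -0.2, -0.8]
opening: 0.999
```

```bash
python3 look.py c 4,635,-83,20 3,642,5,20;  python3 plan.py 448.5 16.6 150 95 8
```

```text
top 4 287 (array([647. , -77.6]), array([30.8, 37.7]), 88.5) z 111.7
top 3 37 (array([648.5, -11.8]), array([12.1, 22.8]), 1.3) z 97.4
wrist 4 2914 (array([639.6, -82.8]), array([44.5, 55.5]), 84.1) z 112.0
wrist 3 2687 (array([640.5,   6. ]), array([41.9, 45.4]), -5.6) z 98.1
now [639.8   4.5 159.7] yaw 85.0 rot [-179.9    0.    85. ] F [0.3 0.1 0.1] open 0.997 t 16.1
{"tx":-0.06,"ty":-2.40,"tz":0.12,"rz":-1.25},{"tx":-0.01,"ty":-2.40,"tz":0.12,"rz":-1.25},{"tx":0.05,"ty":-2.40,"tz":0.12,"rz":-1.25},{"tx":0.10,"ty":-2.39,"tz":0.12,"rz":-1.25},{"tx":0.15,"ty":-2.39,"tz":0.12,"rz":-1.25},{"tx":0.20,"ty":-2.39,"tz":0.12,"rz":-1.25},{"tx":0.25,"ty":-2.38,"tz":0.12,"rz":-1.25},{"tx":0.31,"ty":-2.38,"tz":0.12,"rz":-1.25},total [-191.3   12.1   -9.7] 10.01384348295312
```

Call:
move_arm --increments '[{"tx":0,"ty":-2.4,"tz":0,"rx":0,"ry":0,"rz":-1.25,"gripper":1},{"tx":0,"ty":-2.4,"tz":0,"rx":0,"ry":0,"rz":-1.25,"gripper":1},{"tx":0.05,"ty":-2.4,"tz":0.2,"rx":0,"ry":0,"rz":-1.25,"gripper":1},{"tx":0.1,"ty":-2.4,"tz":0.2,"rx":0,"ry":0,"rz":-1.25,"gripper":1},{"tx":0.15,"ty":-2.4,"tz":0.2,"rx":0,"ry":0,"rz":-1.25,"gripper":1},{"tx":0.2,"ty":-2.4,"tz":0.2,"rx":0,"ry":0,"rz":-1.25,"gripper":1},{"tx":0.25,"ty":-2.4,"tz":0.2,"rx":0,"ry":0,"rz":-1.25,"gripper":1},{"tx":0.3,"ty":-2.35,"tz":0,"rx":0,"ry":0,"rz":-1.25,"gripper":1},{"tx":0,"ty":0,"tz":0,"rx":0,"ry":0,"rz":0,"gripper":1},{"tx":0,"ty":0,"tz":0,"rx":0,"ry":0,"rz":0,"gripper":1},{"tx":0,"ty":0,"tz":0,"rx":0,"ry":0,"rz":0,"gripper":1}]'

```text
clock: 17.25
eef_pos: [450.1, 17.2, 151.0]
tcp_rot: [3.141, 0.0, 1.658]
contact_force: [-0.1, -0.8, 0.3]
opening: 0.999
```

```bash
python3 look.py d 4,635,-83,20 3,642,5,20 2,448.5,16.6,0;  python3 plan.py 448.5 17.3 27 95 1
```

```text
top 4 621 (array([638.7, -84.3]), array([45.1, 53.8]), 84.6) z 111.7
top 3 457 (array([640.,   4.]), array([41.8, 45.1]), -5.6) z 97.6
top 2 0  z 
wrist 4 211 (array([640.3, -57.6]), array([11.1, 46.4]), 4.5) z 109.6
wrist 3 2788 (array([639.7,   5.6]), array([42.2, 46.6]), -5.5) z 98.2
wrist 2 1649 (array([448.9,  18.5]), array([30.3, 45.2]), 4.7) z 64.0
now [450.   17.2 151. ] yaw 95.0 rot [180.   0.  95.] F [-0.4 -1.2  0.2] open 1.002 t 17.4
{"tx":0.02,"ty":-0.15,"tz":12.40,"rz":-0.03},total [-1.50e+00  1.00e-01 -1.24e+02] 0.027340672454897685
```

View pics/wrist_d.png

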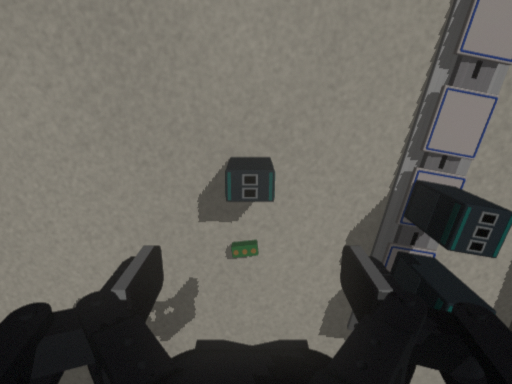

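The wrist view shows module_2 at (249,180), centred between the jaws, with module_3 upright on its seat at (465,220). I'll descend and grip.

Call:
move_arm --increments '[{"tx":0.05,"ty":-0.13,"tz":1.5,"rx":0,"ry":0,"rz":0,"gripper":1},{"tx":0,"ty":0,"tz":3.0,"rx":0,"ry":0,"rz":0,"gripper":1},{"tx":0,"ty":0,"tz":3.0,"rx":0,"ry":0,"rz":0,"gripper":1},{"tx":0,"ty":0,"tz":3.0,"rx":0,"ry":0,"rz":0,"gripper":1},{"tx":0,"ty":0,"tz":1.4,"rx":0,"ry":0,"rz":0,"gripper":1},{"tx":0,"ty":0,"tz":0.5,"rx":0,"ry":0,"rz":0,"gripper":1},{"tx":0,"ty":0,"tz":0,"rx":0,"ry":0,"rz":0,"gripper":0.2},{"tx":0,"ty":0,"tz":0,"rx":0,"ry":0,"rz":0,"gripper":-0.4},{"tx":0,"ty":0,"tz":0,"rx":0,"ry":0,"rz":0,"gripper":-0.4},{"tx":0,"ty":0,"tz":0,"rx":0,"ry":0,"rz":0,"gripper":-0.4},{"tx":0,"ty":0,"tz":0,"rx":0,"ry":0,"rz":0,"gripper":-0.4},{"tx":0,"ty":0,"tz":0,"rx":0,"ry":0,"rz":0,"gripper":-0.4}]'

```text
clock: 18.55
eef_pos: [448.7, 17.6, 28.4]
tcp_rot: [3.14, 0.0, 1.658]
contact_force: [-1.9, -0.0, 7.5]
opening: 0.477
```

Call:
move_arm --increments '[{"tx":0,"ty":0,"tz":-0.5,"rx":0,"ry":0,"rz":0,"gripper":-0.4},{"tx":0,"ty":0,"tz":-1.5,"rx":0,"ry":0,"rz":0,"gripper":-0.4},{"tx":0,"ty":0,"tz":-2.5,"rx":0,"ry":0,"rz":0,"gripper":-0.4},{"tx":0,"ty":0,"tz":-2.5,"rx":0,"ry":0,"rz":0,"gripper":-0.4},{"tx":0,"ty":0,"tz":-2.5,"rx":0,"ry":0,"rz":0,"gripper":-0.4},{"tx":0,"ty":0,"tz":-2.5,"rx":0,"ry":0,"rz":0,"gripper":-0.4},{"tx":0,"ty":0,"tz":-1.0,"rx":0,"ry":0,"rz":0,"gripper":-0.4},{"tx":0,"ty":0,"tz":0,"rx":0,"ry":0,"rz":0,"gripper":-0.4},{"tx":0,"ty":0,"tz":0,"rx":0,"ry":0,"rz":0,"gripper":-0.4}]'

```text
clock: 19.45
eef_pos: [447.5, 17.6, 156.6]
tcp_rot: [-3.141, 0.0, 1.658]
contact_force: [-0.2, -0.1, -1.1]
opening: 0.3
```

```bash
python3 held.py 2 28 | head -1;  python3 plan.py 649 86.5 155 85 9
```

```text
221 (array([447.7,  19.5]), array([22.3, 48.9]), 4.8)
now [447.2  17.6 156.2] yaw 95.0 rot [-179.9   -0.    95. ] F [-0.3 -0.2 -0.5] open 0.301 t 19.5
{"tx":0.57,"ty":2.30,"tz":0.01,"rz":1.11},{"tx":0.61,"ty":2.29,"tz":0.01,"rz":1.11},{"tx":0.66,"ty":2.28,"tz":0.01,"rz":1.11},{"tx":0.70,"ty":2.26,"tz":0.01,"rz":1.11},{"tx":0.74,"ty":2.25,"tz":0.01,"rz":1.11},{"tx":0.79,"ty":2.23,"tz":0.01,"rz":1.11},{"tx":0.83,"ty":2.22,"tz":0.01,"rz":1.11},{"tx":0.87,"ty":2.20,"tz":0.01,"rz":1.11},{"tx":0.92,"ty":2.19,"tz":0.01,"rz":1.11},total [201.8  68.9  -1.2] -9.984807162601953
```

```bash
python3 look.py e 2,448.5,16.6,0 3,642,5,20
```

```text
top 2 0  z 
top 3 458 (array([639.7,   4.1]), array([41.8, 45.2]), -5.4) z 97.7
wrist 2 1555 (array([447.2,  18.9]), array([29.9, 45. ]), 3.8) z 64.1
wrist 3 2719 (array([639.9,   5.5]), array([42.3, 46.9]), -5.7) z 98.2
```

View pics/wrist_e.png

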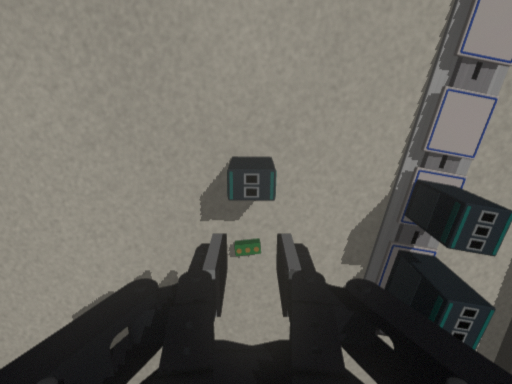

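The wrist view shows module_2 slipped out on the lift but is still standing at (251,180), so the grip was too close to its top. I'll regrip lower with more squeeze.

Call:
move_arm --increments '[{"tx":0.1,"ty":0,"tz":0,"rx":0,"ry":0,"rz":1,"gripper":1},{"tx":0,"ty":0,"tz":0,"rx":0,"ry":0,"rz":0,"gripper":1},{"tx":0,"ty":0,"tz":1.0,"rx":0,"ry":0,"rz":0,"gripper":1},{"tx":0,"ty":0,"tz":2.0,"rx":0,"ry":0,"rz":0,"gripper":1},{"tx":0,"ty":0,"tz":3.0,"rx":0,"ry":0,"rz":0,"gripper":1},{"tx":0,"ty":0,"tz":3.0,"rx":0,"ry":0,"rz":0,"gripper":1},{"tx":0,"ty":0,"tz":3.0,"rx":0,"ry":0,"rz":0,"gripper":1},{"tx":0,"ty":0,"tz":1.7,"rx":0,"ry":0,"rz":0,"gripper":1},{"tx":0,"ty":0,"tz":0.6,"rx":0,"ry":0,"rz":0,"gripper":1},{"tx":0,"ty":0,"tz":0,"rx":0,"ry":0,"rz":0,"gripper":1},{"tx":0,"ty":0,"tz":0,"rx":0,"ry":0,"rz":0,"gripper":1}]'

```text
clock: 20.7
eef_pos: [448.3, 18.6, 14.6]
tcp_rot: [3.141, 0.0, 1.64]
contact_force: [-0.1, 0.3, -0.2]
opening: 1.003
```

Call:
move_arm --increments '[{"tx":0,"ty":0,"tz":0,"rx":0,"ry":0,"rz":0,"gripper":0.2},{"tx":0,"ty":0,"tz":0,"rx":0,"ry":0,"rz":0,"gripper":-0.4},{"tx":0,"ty":0,"tz":0,"rx":0,"ry":0,"rz":0,"gripper":-0.4},{"tx":0,"ty":0,"tz":0,"rx":0,"ry":0,"rz":0,"gripper":-0.4},{"tx":0,"ty":0,"tz":0,"rx":0,"ry":0,"rz":0,"gripper":-0.4},{"tx":0,"ty":0,"tz":0,"rx":0,"ry":0,"rz":0,"gripper":-0.4},{"tx":0,"ty":0,"tz":0,"rx":0,"ry":0,"rz":0,"gripper":-0.4}]' --squeeze 50

```text
clock: 21.4
eef_pos: [448.2, 18.6, 15.0]
tcp_rot: [3.141, 0.0, 1.64]
contact_force: [-1.9, -0.2, 7.5]
opening: 0.503
```

Now 0.503, like the good grasps. I'll lift.

Call:
move_arm --increments '[{"tx":0,"ty":0,"tz":-0.5,"rx":0,"ry":0,"rz":0,"gripper":-0.4},{"tx":0,"ty":0,"tz":-1.5,"rx":0,"ry":0,"rz":0,"gripper":-0.4},{"tx":0,"ty":0,"tz":-2.5,"rx":0,"ry":0,"rz":0,"gripper":-0.4},{"tx":0,"ty":0,"tz":-2.5,"rx":0,"ry":0,"rz":0,"gripper":-0.4},{"tx":0,"ty":0,"tz":-2.5,"rx":0,"ry":0,"rz":0,"gripper":-0.4},{"tx":0,"ty":0,"tz":-2.0,"rx":0,"ry":0,"rz":0,"gripper":-0.4},{"tx":0,"ty":0,"tz":-1.0,"rx":0,"ry":0,"rz":0,"gripper":-0.4},{"tx":0,"ty":0,"tz":0,"rx":0,"ry":0,"rz":0,"gripper":-0.4},{"tx":0,"ty":0,"tz":0,"rx":0,"ry":0,"rz":0,"gripper":-0.4}]'

```text
clock: 22.3
eef_pos: [447.4, 18.6, 138.7]
tcp_rot: [-3.141, -0.0, 1.64]
contact_force: [0.4, 0.4, -1.3]
opening: 0.504
```

```bash
python3 held.py 2 15 | head -1;  python3 plan.py 649 86.5 140 85 9
```

```text
6114 (array([448.1,  18.7]), array([30.9, 70. ]), 4.2)
now [447.1  18.6 138.2] yaw 94.0 rot [-179.9   -0.    94. ] F [ 0.1 -0.9 -1.6] open 0.503 t 22.4
{"tx":0.60,"ty":2.29,"tz":-0.02,"rz":1.00},{"tx":0.64,"ty":2.28,"tz":-0.02,"rz":1.00},{"tx":0.68,"ty":2.27,"tz":-0.02,"rz":1.00},{"tx":0.72,"ty":2.26,"tz":-0.02,"rz":1.00},{"tx":0.76,"ty":2.24,"tz":-0.02,"rz":1.00},{"tx":0.79,"ty":2.23,"tz":-0.02,"rz":1.00},{"tx":0.83,"ty":2.22,"tz":-0.02,"rz":1.00},{"tx":0.87,"ty":2.20,"tz":-0.02,"rz":1.00},{"tx":0.91,"ty":2.19,"tz":-0.02,"rz":1.00},total [201.9  67.9   1.8] -8.985774699096567
```

Call:
move_arm --increments '[{"tx":0.6,"ty":2.3,"tz":0,"rx":0,"ry":0,"rz":1.0,"gripper":-0.4},{"tx":0.65,"ty":2.3,"tz":0,"rx":0,"ry":0,"rz":1.0,"gripper":-0.4},{"tx":0.7,"ty":2.25,"tz":0,"rx":0,"ry":0,"rz":1.0,"gripper":-0.4},{"tx":0.7,"ty":2.25,"tz":0,"rx":0,"ry":0,"rz":1.0,"gripper":-0.4},{"tx":0.75,"ty":2.25,"tz":0,"rx":0,"ry":0,"rz":1.0,"gripper":-0.4},{"tx":0.8,"ty":2.25,"tz":0,"rx":0,"ry":0,"rz":1.0,"gripper":-0.4},{"tx":0.85,"ty":2.2,"tz":0,"rx":0,"ry":0,"rz":1.0,"gripper":-0.4},{"tx":0.85,"ty":2.2,"tz":0,"rx":0,"ry":0,"rz":1.0,"gripper":-0.4},{"tx":0.9,"ty":2.2,"tz":0,"rx":0,"ry":0,"rz":1.0,"gripper":-0.4},{"tx":0,"ty":0,"tz":0,"rx":0,"ry":0,"rz":0,"gripper":-0.4},{"tx":0,"ty":0,"tz":0,"rx":0,"ry":0,"rz":0,"gripper":-0.4},{"tx":0,"ty":0,"tz":0,"rx":0,"ry":0,"rz":0,"gripper":-0.4}]'

```text
clock: 23.55
eef_pos: [648.6, 86.3, 138.0]
tcp_rot: [-3.139, 0.001, 1.483]
contact_force: [-0.2, 1.6, -1.3]
opening: 0.502
```

```bash
python3 held.py 2 15;  python3 plan.py 649 86.5 38 85 1
```

```text
6093 (array([649. ,  86.4]), array([30.9, 69.8]), -5.3)
white [ 228   45   54   66 3400] (array([659.5, 178.9]), array([47.4, 55.3]), 84.6)
white [ 230  150   49   47 2225] (array([651.4,  91.1]), array([47.2, 47.4]), 84.6)
now [648.8  86.3 138.4] yaw 85.0 rot [-179.9    0.    85. ] F [ 0.  -0.8 -0.2] open 0.5 t 23.6
{"tx":0.02,"ty":0.02,"tz":10.04,"rz":-0.01},total [   0.2    0.2 -100.4] 0.011788022745150784
```

Call:
move_arm --increments '[{"tx":0,"ty":-0.05,"tz":1.5,"rx":0,"ry":0,"rz":0,"gripper":-0.4},{"tx":0,"ty":0,"tz":2.5,"rx":0,"ry":0,"rz":0,"gripper":-0.4},{"tx":0,"ty":0,"tz":2.5,"rx":0,"ry":0,"rz":0,"gripper":-0.4},{"tx":0,"ty":0,"tz":1.7,"rx":0,"ry":0,"rz":0,"gripper":-0.4},{"tx":0,"ty":0,"tz":0.9,"rx":0,"ry":0,"rz":0,"gripper":-0.4},{"tx":0,"ty":0,"tz":0.5,"rx":0,"ry":0,"rz":0,"gripper":-0.4},{"tx":0,"ty":0,"tz":0.2,"rx":0,"ry":0,"rz":0,"gripper":-0.4},{"tx":0,"ty":0,"tz":0,"rx":0,"ry":0,"rz":0,"gripper":-0.4},{"tx":0,"ty":0,"tz":0,"rx":0,"ry":0,"rz":0,"gripper":-0.4},{"tx":0,"ty":0,"tz":0,"rx":0,"ry":0,"rz":0,"gripper":-0.4}]'

```text
clock: 24.6
eef_pos: [650.1, 86.7, 42.0]
tcp_rot: [3.14, -0.0, 1.483]
contact_force: [-0.4, 1.1, -1.0]
opening: 0.505
```

Call:
move_arm --increments '[{"tx":0,"ty":0,"tz":0.2,"rx":0,"ry":0,"rz":0,"gripper":-0.4},{"tx":0,"ty":0,"tz":0.1,"rx":0,"ry":0,"rz":0,"gripper":-0.4},{"tx":0,"ty":0,"tz":0.1,"rx":0,"ry":0,"rz":0,"gripper":-0.4},{"tx":0,"ty":0,"tz":0.1,"rx":0,"ry":0,"rz":0,"gripper":-0.4},{"tx":0,"ty":0,"tz":0,"rx":0,"ry":0,"rz":0,"gripper":-0.4},{"tx":0,"ty":0,"tz":0,"rx":0,"ry":0,"rz":0,"gripper":-0.4}]'

```text
clock: 25.2
eef_pos: [649.5, 86.7, 36.1]
tcp_rot: [-3.141, 0.0, 1.483]
contact_force: [0.5, 0.3, -0.8]
opening: 0.502
```

Call:
move_arm --increments '[{"tx":0,"ty":0,"tz":0.1,"rx":0,"ry":0,"rz":0,"gripper":-0.4},{"tx":0,"ty":0,"tz":0,"rx":0,"ry":0,"rz":0,"gripper":-0.4}]'

```text
clock: 25.4
eef_pos: [649.6, 86.7, 35.1]
tcp_rot: [3.142, 0.0, 1.483]
contact_force: [-0.5, -0.5, -0.5]
opening: 0.502
```

Call:
move_arm --increments '[{"tx":0,"ty":0,"tz":0.05,"rx":0,"ry":0,"rz":0,"gripper":-0.4},{"tx":0,"ty":0,"tz":0,"rx":0,"ry":0,"rz":0,"gripper":-0.4}]'

```text
clock: 25.6
eef_pos: [649.6, 86.7, 35.1]
tcp_rot: [3.141, -0.0, 1.483]
contact_force: [-1.1, -0.1, 3.3]
opening: 0.505
```

Call:
move_arm --increments '[{"tx":0,"ty":0,"tz":0,"rx":0,"ry":0,"rz":0,"gripper":0.1},{"tx":0,"ty":0,"tz":0,"rx":0,"ry":0,"rz":0,"gripper":0.3},{"tx":0,"ty":0,"tz":0,"rx":0,"ry":0,"rz":0,"gripper":0.6},{"tx":0,"ty":0,"tz":0,"rx":0,"ry":0,"rz":0,"gripper":0.6},{"tx":0,"ty":0,"tz":0,"rx":0,"ry":0,"rz":0,"gripper":0.6},{"tx":0,"ty":0,"tz":-1.5,"rx":0,"ry":0,"rz":0,"gripper":0.6},{"tx":0,"ty":0,"tz":-2.5,"rx":0,"ry":0,"rz":0,"gripper":0.6},{"tx":0,"ty":0,"tz":-3,"rx":0,"ry":0,"rz":0,"gripper":0.6},{"tx":0,"ty":0,"tz":-3,"rx":0,"ry":0,"rz":0,"gripper":0.6},{"tx":0,"ty":0,"tz":-1.5,"rx":0,"ry":0,"rz":0,"gripper":0.6},{"tx":0,"ty":0,"tz":0,"rx":0,"ry":0,"rz":0,"gripper":1},{"tx":0,"ty":0,"tz":0,"rx":0,"ry":0,"rz":0,"gripper":1}]'

```text
clock: 26.8
eef_pos: [649.1, 86.6, 149.2]
tcp_rot: [-3.141, 0.0, 1.483]
contact_force: [0.2, -0.3, -0.2]
opening: 0.996
```

```bash
python3 look.py f 4,635,-83,20 3,642,5,20 2,650,86,20;  python3 plan.py 480.4 293 140 120.6 10
```

```text
top 4 619 (array([638.8, -84.5]), array([45., 54.]), 84.4) z 111.6
top 3 462 (array([639.6,   4.1]), array([41.9, 45.3]), -5.5) z 97.7
top 2 0  z 
wrist 4 0  z 
wrist 3 2298 (array([640.4,   6.3]), array([42.5, 45.5]), -4.9) z 98.0
wrist 2 1931 (array([649.7,  86.9]), array([30.4, 45.3]), -5.1) z 84.0
now [648.4  86.5 148. ] yaw 85.0 rot [-179.9    0.    85. ] F [ 0.2 -0.4  0. ] open 1.001 t 26.9
{"tx":1.91,"ty":-1.85,"tz":0.08,"rz":-3.56},{"tx":2.02,"ty":-1.73,"tz":0.08,"rz":-3.56},{"tx":2.13,"ty":-1.60,"tz":0.08,"rz":-3.56},{"tx":2.22,"ty":-1.47,"tz":0.08,"rz":-3.56},{"tx":2.31,"ty":-1.33,"tz":0.08,"rz":-3.56},{"tx":2.39,"ty":-1.18,"tz":0.08,"rz":-3.56},{"tx":2.45,"ty":-1.03,"tz":0.08,"rz":-3.56},{"tx":2.51,"ty":-0.88,"tz":0.08,"rz":-3.56},{"tx":2.56,"ty":-0.72,"tz":0.08,"rz":-3.56},{"tx":2.60,"ty":-0.56,"tz":0.08,"rz":-3.56},total [-168.   206.5   -8. ] 35.61468926294026
```

Call:
move_arm --increments '[{"tx":1.9,"ty":-1.85,"tz":0,"rx":0,"ry":0,"rz":-3.56,"gripper":1},{"tx":2.0,"ty":-1.75,"tz":0,"rx":0,"ry":0,"rz":-3.56,"gripper":1},{"tx":2.15,"ty":-1.6,"tz":0,"rx":0,"ry":0,"rz":-3.56,"gripper":1},{"tx":2.2,"ty":-1.45,"tz":0.2,"rx":0,"ry":0,"rz":-3.56,"gripper":1},{"tx":2.3,"ty":-1.35,"tz":0.2,"rx":0,"ry":0,"rz":-3.56,"gripper":1},{"tx":2.4,"ty":-1.2,"tz":0.2,"rx":0,"ry":0,"rz":-3.56,"gripper":1},{"tx":2.45,"ty":-1.05,"tz":0.2,"rx":0,"ry":0,"rz":-3.56,"gripper":1},{"tx":2.5,"ty":-0.9,"tz":0,"rx":0,"ry":0,"rz":-3.56,"gripper":1},{"tx":2.55,"ty":-0.7,"tz":0,"rx":0,"ry":0,"rz":-3.56,"gripper":1},{"tx":2.6,"ty":-0.55,"tz":0,"rx":0,"ry":0,"rz":-3.56,"gripper":1},{"tx":0,"ty":0,"tz":0,"rx":0,"ry":0,"rz":0,"gripper":1},{"tx":0,"ty":0,"tz":0,"rx":0,"ry":0,"rz":0,"gripper":1}]'

```text
clock: 28.1
eef_pos: [480.4, 292.5, 140.6]
tcp_rot: [-3.14, 0.0, 2.105]
contact_force: [0.1, 0.1, 0.3]
opening: 0.998
```

```bash
python3 look.py g 4,635,-83,20 3,642,5,20 2,650,86,20 1,480,292,0;  python3 plan.py 480.4 293 7 120.6 1
```

```text
top 4 620 (array([638.7, -84.4]), array([45.1, 53.8]), 84.1) z 111.6
top 3 457 (array([639.4,   4.2]), array([42. , 45.5]), -5.3) z 97.6
top 2 316 (array([648.6,  84.9]), array([29.9, 45.3]), -5.3) z 83.8
top 1 213 (array([480.2, 292.1]), array([20.8, 43.6]), 32.6) z 50.0
wrist 4 0  z 
wrist 3 0  z 
wrist 2 0  z 
wrist 1 1073 (array([481. , 294.5]), array([20.2, 44.3]), 32.1) z 50.0
now [481.2 291.9 141. ] yaw 120.5 rot [-179.9    0.   120.5] F [-0.2  0.  -0.6] open 0.997 t 28.2
{"tx":0.14,"ty":-0.01,"tz":13.40,"rz":-0.07},total [  -0.8    1.1 -134. ] 0.06801680541198607
```

View pics/wrist_g.png

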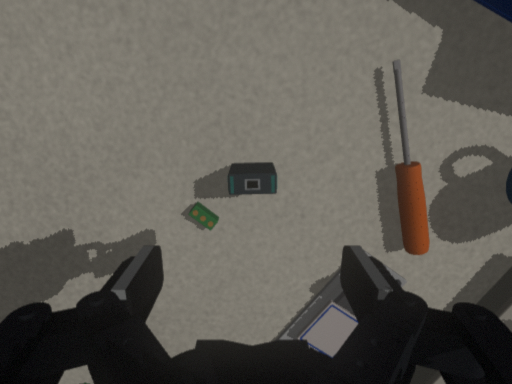

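The wrist view shows module_1 at (252,179) between the jaws. The connector at (203,215) is out of the fingers' way. I'll grip low.

Call:
move_arm --increments '[{"tx":0.15,"ty":0,"tz":0.5,"rx":0,"ry":0,"rz":-1,"gripper":1},{"tx":0,"ty":0,"tz":2.0,"rx":0,"ry":0,"rz":0,"gripper":1},{"tx":0,"ty":0,"tz":3.0,"rx":0,"ry":0,"rz":0,"gripper":1},{"tx":0,"ty":0,"tz":3.0,"rx":0,"ry":0,"rz":0,"gripper":1},{"tx":0,"ty":0,"tz":2.5,"rx":0,"ry":0,"rz":0,"gripper":1},{"tx":0,"ty":0,"tz":1.5,"rx":0,"ry":0,"rz":0,"gripper":1},{"tx":0,"ty":0,"tz":0.6,"rx":0,"ry":0,"rz":0,"gripper":1},{"tx":0,"ty":0,"tz":0.1,"rx":0,"ry":0,"rz":0,"gripper":1},{"tx":0,"ty":0,"tz":0,"rx":0,"ry":0,"rz":0,"gripper":1},{"tx":0,"ty":0,"tz":0,"rx":0,"ry":0,"rz":0,"gripper":1}]'

```text
clock: 29.2
eef_pos: [481.2, 294.3, 10.8]
tcp_rot: [3.14, 0.0, 2.122]
contact_force: [-0.4, -0.1, 0.5]
opening: 0.999
```

Call:
move_arm --increments '[{"tx":0,"ty":0,"tz":0,"rx":0,"ry":0,"rz":0,"gripper":0.2},{"tx":0,"ty":0,"tz":0,"rx":0,"ry":0,"rz":0,"gripper":-0.4},{"tx":0,"ty":0,"tz":0,"rx":0,"ry":0,"rz":0,"gripper":-0.4},{"tx":0,"ty":0,"tz":0,"rx":0,"ry":0,"rz":0,"gripper":-0.4},{"tx":0,"ty":0,"tz":0,"rx":0,"ry":0,"rz":0,"gripper":-0.4},{"tx":0,"ty":0,"tz":0,"rx":0,"ry":0,"rz":0,"gripper":-0.4},{"tx":0,"ty":0,"tz":0,"rx":0,"ry":0,"rz":0,"gripper":-0.4}]'

```text
clock: 29.9
eef_pos: [480.6, 294.0, 10.4]
tcp_rot: [3.141, -0.0, 2.122]
contact_force: [-1.5, -0.5, 6.6]
opening: 0.495
```

Call:
move_arm --increments '[{"tx":0,"ty":0,"tz":-0.3,"rx":0,"ry":0,"rz":0,"gripper":-0.4},{"tx":0,"ty":0,"tz":-0.7,"rx":0,"ry":0,"rz":0,"gripper":-0.4},{"tx":0,"ty":0,"tz":0,"rx":0,"ry":0,"rz":0,"gripper":-0.4},{"tx":0,"ty":0,"tz":0,"rx":0,"ry":0,"rz":0,"gripper":-0.4}]'

```text
clock: 30.3
eef_pos: [480.6, 293.9, 19.9]
tcp_rot: [3.141, 0.0, 2.122]
contact_force: [0.4, 0.5, -0.6]
opening: 0.49
```

```bash
python3 held.py 1 10.4 | head -1
```

```text
3583 (array([481. , 295.5]), array([23., 67.]), 31.3)
```

Call:
move_arm --increments '[{"tx":0,"ty":0,"tz":-1.0,"rx":0,"ry":0,"rz":0,"gripper":-0.4},{"tx":0,"ty":0,"tz":-2.0,"rx":0,"ry":0,"rz":0,"gripper":-0.4},{"tx":0,"ty":0,"tz":-2.0,"rx":0,"ry":0,"rz":0,"gripper":-0.4},{"tx":0,"ty":0,"tz":-2.0,"rx":0,"ry":0,"rz":0,"gripper":-0.4},{"tx":0,"ty":0,"tz":-2.0,"rx":0,"ry":0,"rz":0,"gripper":-0.4},{"tx":0,"ty":0,"tz":-1.0,"rx":0,"ry":0,"rz":0,"gripper":-0.4},{"tx":0,"ty":0,"tz":0,"rx":0,"ry":0,"rz":0,"gripper":-0.4},{"tx":0,"ty":0,"tz":0,"rx":0,"ry":0,"rz":0,"gripper":-0.4}]'

```text
clock: 31.15
eef_pos: [480.1, 293.7, 119.3]
tcp_rot: [-3.141, 0.0, 2.122]
contact_force: [-0.3, -0.4, -1.9]
opening: 0.488
```

```bash
python3 held.py 1 10.4 | head -1; python3 plan.py 657 176 118 85 10
```

```text
3567 (array([480.3, 295. ]), array([23.1, 67.7]), 31.7)
now [479.8 293.5 118.9] yaw 121.6 rot [-179.9   -0.   121.6] F [ 0.2 -0.1 -0.9] open 0.491 t 31.2
{"tx":-1.93,"ty":0.89,"tz":0.01,"rz":3.66},{"tx":-1.87,"ty":1.02,"tz":0.01,"rz":3.66},{"tx":-1.80,"ty":1.13,"tz":0.01,"rz":3.66},{"tx":-1.72,"ty":1.24,"tz":0.01,"rz":3.66},{"tx":-1.64,"ty":1.35,"tz":0.01,"rz":3.66},{"tx":-1.55,"ty":1.45,"tz":0.01,"rz":3.66},{"tx":-1.45,"ty":1.55,"tz":0.01,"rz":3.66},{"tx":-1.35,"ty":1.64,"tz":0.01,"rz":3.66},{"tx":-1.25,"ty":1.72,"tz":0.01,"rz":3.66},{"tx":-1.13,"ty":1.80,"tz":0.01,"rz":3.66},total [ 177.2 -117.5   -0.9] -36.58310996435884
```

Call:
move_arm --increments '[{"tx":-1.95,"ty":0.9,"tz":0,"rx":0,"ry":0,"rz":3.66,"gripper":-0.4},{"tx":-1.85,"ty":1.0,"tz":0,"rx":0,"ry":0,"rz":3.66,"gripper":-0.4},{"tx":-1.8,"ty":1.15,"tz":0,"rx":0,"ry":0,"rz":3.66,"gripper":-0.4},{"tx":-1.7,"ty":1.25,"tz":0,"rx":0,"ry":0,"rz":3.66,"gripper":-0.4},{"tx":-1.65,"ty":1.35,"tz":0,"rx":0,"ry":0,"rz":3.66,"gripper":-0.4},{"tx":-1.55,"ty":1.45,"tz":0,"rx":0,"ry":0,"rz":3.66,"gripper":-0.4},{"tx":-1.45,"ty":1.55,"tz":0,"rx":0,"ry":0,"rz":3.66,"gripper":-0.4},{"tx":-1.35,"ty":1.65,"tz":0,"rx":0,"ry":0,"rz":3.66,"gripper":-0.4},{"tx":-1.25,"ty":1.7,"tz":0,"rx":0,"ry":0,"rz":3.66,"gripper":-0.4},{"tx":-1.15,"ty":1.8,"tz":0,"rx":0,"ry":0,"rz":3.66,"gripper":-0.4},{"tx":0,"ty":0,"tz":0,"rx":0,"ry":0,"rz":0,"gripper":-0.4},{"tx":0,"ty":0,"tz":0,"rx":0,"ry":0,"rz":0,"gripper":-0.4}]'

```text
clock: 32.4
eef_pos: [656.6, 176.0, 118.1]
tcp_rot: [-3.139, 0.001, 1.483]
contact_force: [0.2, 0.2, -1.0]
opening: 0.49
```

```bash
python3 held.py 1 10.4;  python3 plan.py 657 176.5 35 85 1
```

```text
3584 (array([657. , 177.7]), array([22.9, 67.8]), -5.1)
white [ 228  152   53   54 2748] (array([659.5, 180. ]), array([47.3, 51.7]), 84.7)
now [656.3 176.3 118.4] yaw 85.0 rot [-179.9    0.    85. ] F [-0.7 -0.3 -0.8] open 0.489 t 32.5
{"tx":0.02,"ty":0.07,"tz":8.34,"rz":0.03},total [  0.7   0.2 -83.4] -0.031176805553968734
```

Call:
move_arm --increments '[{"tx":0,"ty":0.05,"tz":1.5,"rx":0,"ry":0,"rz":0,"gripper":-0.4},{"tx":0,"ty":0,"tz":2.2,"rx":0,"ry":0,"rz":0,"gripper":-0.4},{"tx":0,"ty":0,"tz":2.0,"rx":0,"ry":0,"rz":0,"gripper":-0.4},{"tx":0,"ty":0,"tz":1.2,"rx":0,"ry":0,"rz":0,"gripper":-0.4},{"tx":0,"ty":0,"tz":0.7,"rx":0,"ry":0,"rz":0,"gripper":-0.4},{"tx":0,"ty":0,"tz":0.4,"rx":0,"ry":0,"rz":0,"gripper":-0.4},{"tx":0,"ty":0,"tz":0.2,"rx":0,"ry":0,"rz":0,"gripper":-0.4},{"tx":0,"ty":0,"tz":0.1,"rx":0,"ry":0,"rz":0,"gripper":-0.4},{"tx":0,"ty":0,"tz":0,"rx":0,"ry":0,"rz":0,"gripper":-0.4},{"tx":0,"ty":0,"tz":0,"rx":0,"ry":0,"rz":0,"gripper":-0.4},{"tx":0,"ty":0,"tz":0,"rx":0,"ry":0,"rz":0,"gripper":-0.4}]'

```text
clock: 33.55
eef_pos: [658.2, 176.3, 37.1]
tcp_rot: [3.141, -0.0, 1.483]
contact_force: [0.1, 0.2, -1.3]
opening: 0.495
```

Call:
move_arm --increments '[{"tx":0,"ty":0,"tz":0.2,"rx":0,"ry":0,"rz":0,"gripper":-0.4},{"tx":0,"ty":0,"tz":0.1,"rx":0,"ry":0,"rz":0,"gripper":-0.4},{"tx":0,"ty":0,"tz":0.1,"rx":0,"ry":0,"rz":0,"gripper":-0.4},{"tx":0,"ty":0,"tz":0.1,"rx":0,"ry":0,"rz":0,"gripper":-0.4},{"tx":0,"ty":0,"tz":0,"rx":0,"ry":0,"rz":0,"gripper":-0.4},{"tx":0,"ty":0,"tz":0,"rx":0,"ry":0,"rz":0,"gripper":-0.4}]'

```text
clock: 34.15
eef_pos: [657.9, 176.3, 31.6]
tcp_rot: [-3.142, 0.0, 1.483]
contact_force: [-0.6, 0.4, -2.0]
opening: 0.486
```

Call:
move_arm --increments '[{"tx":0,"ty":0,"tz":0.1,"rx":0,"ry":0,"rz":0,"gripper":-0.4},{"tx":0,"ty":0,"tz":0,"rx":0,"ry":0,"rz":0,"gripper":-0.4}]'

```text
clock: 34.35
eef_pos: [658.0, 176.3, 30.6]
tcp_rot: [-3.142, 0.0, 1.483]
contact_force: [-0.5, 0.1, -1.0]
opening: 0.492
```

Call:
move_arm --increments '[{"tx":0,"ty":0,"tz":0.05,"rx":0,"ry":0,"rz":0,"gripper":-0.4},{"tx":0,"ty":0,"tz":0,"rx":0,"ry":0,"rz":0,"gripper":-0.4}]'

```text
clock: 34.55
eef_pos: [658.0, 176.4, 30.5]
tcp_rot: [3.142, -0.0, 1.483]
contact_force: [-2.1, 0.9, 3.4]
opening: 0.491
```

Call:
move_arm --increments '[{"tx":0,"ty":0,"tz":0,"rx":0,"ry":0,"rz":0,"gripper":0.1},{"tx":0,"ty":0,"tz":0,"rx":0,"ry":0,"rz":0,"gripper":0.3},{"tx":0,"ty":0,"tz":0,"rx":0,"ry":0,"rz":0,"gripper":0.6},{"tx":0,"ty":0,"tz":0,"rx":0,"ry":0,"rz":0,"gripper":0.6},{"tx":0,"ty":0,"tz":0,"rx":0,"ry":0,"rz":0,"gripper":0.6},{"tx":0,"ty":0,"tz":-1.5,"rx":0,"ry":0,"rz":0,"gripper":0.6},{"tx":0,"ty":0,"tz":-2.5,"rx":0,"ry":0,"rz":0,"gripper":0.6},{"tx":0,"ty":0,"tz":-3,"rx":0,"ry":0,"rz":0,"gripper":0.6},{"tx":0,"ty":0,"tz":-3,"rx":0,"ry":0,"rz":0,"gripper":0.6},{"tx":0,"ty":0,"tz":-3,"rx":0,"ry":0,"rz":0,"gripper":0.6},{"tx":0,"ty":0,"tz":-2,"rx":0,"ry":0,"rz":0,"gripper":0.6},{"tx":0,"ty":0,"tz":0,"rx":0,"ry":0,"rz":0,"gripper":0.6}]'

```text
clock: 35.75
eef_pos: [660.2, 176.9, 185.1]
tcp_rot: [3.135, -0.002, 1.483]
contact_force: [0.6, 0.5, 0.2]
opening: 0.801
```

Call:
move_arm --increments '[{"tx":1,"ty":-2.0,"tz":0,"rx":0,"ry":0,"rz":0,"gripper":0.6},{"tx":2,"ty":-3.0,"tz":0,"rx":0,"ry":0,"rz":0,"gripper":0.6},{"tx":2,"ty":-3.0,"tz":0,"rx":0,"ry":0,"rz":0,"gripper":0.6},{"tx":2,"ty":-3.0,"tz":0,"rx":0,"ry":0,"rz":0,"gripper":0.6},{"tx":2,"ty":-3.0,"tz":0,"rx":0,"ry":0,"rz":0,"gripper":0.6},{"tx":1,"ty":-3.0,"tz":0,"rx":0,"ry":0,"rz":0,"gripper":0.6},{"tx":1,"ty":-2.0,"tz":0,"rx":0,"ry":0,"rz":0,"gripper":0.6},{"tx":0,"ty":0,"tz":0,"rx":0,"ry":0,"rz":0,"gripper":0.6},{"tx":0,"ty":0,"tz":0,"rx":0,"ry":0,"rz":0,"gripper":0.6},{"tx":0,"ty":0,"tz":0,"rx":0,"ry":0,"rz":0,"gripper":0.6}]'

```text
clock: 36.75
eef_pos: [479.0, 302.1, 180.1]
tcp_rot: [3.141, 0.0, 1.483]
contact_force: [0.7, -1.0, -0.2]
opening: 0.802
```

```bash
python3 look.py z 4,635,-83,20 3,642,5,20 2,650,86,20 1,658,176.5,20 | grep top
python3 - <<'E'
from rig import r
from h import *
m=r.camera_model("top"); p,d=r.grab_frame("top"); W=cloud(d,m,m["R"],m["t"])
A=W[210:250,390:425].reshape(-1,3); A=A[A[:,2]>15]; T=A[A[:,2]>np.percentile(A[:,2],97)-8]; print("cam",rect(T))
cv2.imwrite("pics/top_end.png",cv2.resize(p[110:290,90:460,::-1],None,fx=2.16,fy=2.16,interpolation=cv2.INTER_CUBIC)); print(r.sense()["clock"])
E
```

```text
top 4 615 (array([638.4, -84.4]), array([44.8, 54.3]), 83.7) z 111.7
top 3 456 (array([639.7,   4.1]), array([42., 45.]), -5.8) z 97.7
top 2 314 (array([648.9,  85. ]), array([30. , 44.1]), -4.7) z 83.7
top 1 210 (array([657. , 175.4]), array([21.2, 45.1]), -3.1) z 69.7
cam (array([ 473. , -158.7]), array([ 58. , 312.7]), -89.3)
36.9
```

View pics/top_end.png

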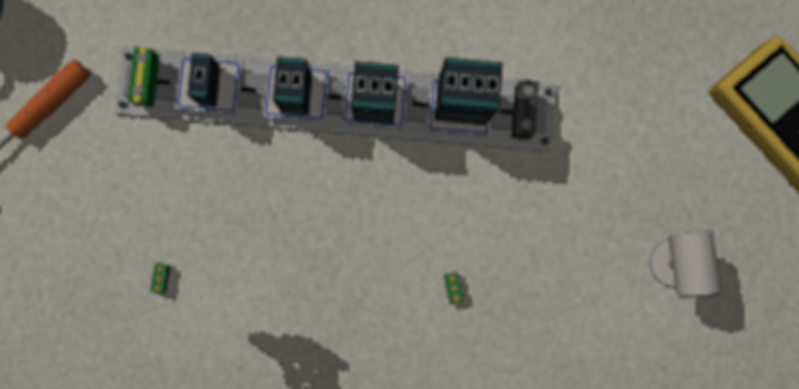

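The end view shows ports 1, 2, 3, 4 from the green clamp at (203,75), (292,75), (376,85) and (470,80), all upright. The camera is unchanged at (685,265).

```bash
python3 -c "
from rig import r
print(r.sign_off())"
```

```text
the job is handed in; nothing more can be done
None
```

All four modules stand upright on the rail, in size order from the earth clamp (module_1 on seat_a through module_4 on seat_d). They are released, the arm is clear of them, and the job is handed in at about 37 s.

**Placing:** each module was lowered in steps of 1 mm or less until about 2–3 N of contact showed, then released. Module_2 slipped out on its first lift because I gripped it too near the top. It stayed standing, and I regripped it lower.

**Last top-camera check:**

| Module | Offset from seat centre (limit 12 mm) | Yaw off the seat (limit about 14°) |
|---|---|---|
| module_1 | about 2 mm | about 2° |
| module_2 | about 2 mm | under 2° |
| module_3 | about 4 mm | under 2° |
| module_4 | about 4 mm | under 2° |

The tops of all four read at their heights plus the 20 mm seat top, to within 0.5 mm. The wrist camera agreed within about 2 mm where it could see the seated modules; it never saw module_1 on its seat.

**Failed check:** my last numeric fit of the white camera's position was unusable because stray depth pixels got into it. That the camera did not move rests on the final picture, where it appears at the same pixels as at the start.

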